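Gauge the bore of a dry-block heater

ROBOT

A 6-joint arm with a two-finger parallel gripper is mounted at the origin on the work surface. World frame = base frame: x ahead of the robot, y to its left, z up, the work surface at z = 0. Lengths are in m, angles in rad, forces in N, time in s.
With the tool pointing down it reaches from about 0.35 to 0.85 m from the base axis. Payload 8.1 kg.
Tool frame: the origin (TCP) lies on the centre line of the jaws, within the pads' length; the fingertips stand 17 mm ahead of it and the grasp point (between the pads) lies 2 mm behind it (robot.tip_reach is the z of the fingertips in the tool frame, in m); z points along the fingers, y is the direction in which the jaws open and shut (so a half turn about z gives the same grasp; the last joint's range is limited). The gripper opens to 93 mm and grips with 3 to 60 N. Pads are 15 mm wide; open, the fingers measure 128 mm over their backs; the gripper's body (75 mm by 188 mm) begins 65 mm behind the grasp point.
Start: joints at [-1.434, 0.13, 1.488, -0, 1.523, -0.085], TCP at [0.132, -0.585, 0.236] pointing down, gripper open.
Joint ranges: [-2.96, 2.96], [-0.89, 2.26], [0.02, 2.5], [-1.34, 4.48], [0, 2.73], [-2.66, 2.66]. Speed limits (rad/s): [2.39, 2.39, 2.79, 3.14, 3.14, 3.14].

INTERFACE

Orientations are given as a rotation vector (axis times angle).
In Python, from plant import robot, read_camera, ticket gives the robot as it stands.
- The arm moves only by the tool arm_command, never from a script. Its argument "rows" is a list of rows, each a list of 7 numbers: the shift along the world's x, y, z each as a share of 0.8 m, from -1 to 1, then the turn, a rotation vector about the world's x, y, z each as a share of 30 degrees, from -1 to 1, then the closure, from 0 (fully open) to 1 (shut). A call has 1 to 12 rows; each row is the pose to reach, as a shift and turn from the pose measured when the call began; what a row does not reach only later rows make up. A row lasts 1/12 s, in which the tool goes at most 41.7 mm and 7.16 degrees, less where a joint would pass 70% of its speed; a pose out of reach is approached as far as the arm can. A call with a number of a shift or a turn outside -1 to 1 is refused whole. A call with a gripper value outside its range is refused whole. The fingers move at their own pace and stop on an object; "grip_force" is the grip in N (left out, the last holds). Time passes only in rows, so rows that repeat a pose let the fingers close. It gives the time, the measured TCP pose, the force and the opening at its end, in the units of the state.
- robot.read_state(): the state, without advancing time (a new reading comes with each control period).
- read_camera(name): name is "scene" or "top" or "wrist"; returns a dict with "frame" (384x512x3 uint8, red, green, blue), "camera_matrix" (3x3 intrinsics, pixels), "cam_to_world" (4x4, takes a point from camera to world coordinates). Camera axes: x right, y up, looking along -z (the intrinsics and any distortion apply to the point x, -y, -z); pixel columns grow to the right and rows downward; lengths in m; the calibration is good to about 2 mm. A picture is of the moment at which its call begins. There is no depth.
- ticket.close_job(): hands the job in, once; it reports no verdict.
The state is a dict: "t": time; "q": joint angles; "dq": joint speeds; "joint_torque": joint torques, N m; "tool_pos": TCP position; "orientation": TCP orientation; "force": force on the tool from outside, world axes, zero at the start; "wrist_torque": the same for the moment, N m; "opening": finger opening in m.
Only numpy, scipy, OpenCV 4.12 (cv2) and the standard library are available. Lean on these libraries where they do the work, as an engineer would, in place of code of your own. Each camera call takes 0.05 s, during which the arm holds its last target.

TASK

Check the wide bore of the dry-block heater with the telescoping bore gauge that stands in the white stand: lower the gauge into the bore until it sits fully home, upright, with the cone under its flange in the mouth, let go of it, press the button on its top all the way down so that its plungers spring out to the wall, and let the button come up again to lock them. Then draw the gauge straight out without spoiling the reading and put it back in its stand, upright, flange down on the stand, and let go. Work gently: no hard pushing on the button or of the gauge against the heater (well under 25 N), and leave the other things on the bench where they are.

Things in the scene. Friction and masses are not known exactly. Their poses are not given: they have to be found in the camera images.
- gauge_grip (a point): Telescoping bore gauge, steel, 122 mm tall, about 0.35 kg, loose, standing upright. This point is on its axis at the middle of its round dark handle (diameter 22 mm, 58 mm long), 35 mm above the underside of the flange; grip the handle here. z points up along the gauge; the plungers lie along y. The gauge looks the same from all sides except for the plungers.
- gauge_flange (a point): Centre of the underside of the gauge's flange (disc 54 mm across, 6 mm thick). Below it: a 45 degree cone, 39 to 34 mm across, 2.5 mm long; a pilot 34 mm across, 9.5 mm long; a 6 mm taper to a head 28 mm across, 30 mm long, with a chamfered nose, 48 mm below the flange. Fully home in the bore the cone sits in the mouth and centres the gauge, the flange 1.5 mm above the block.
- lock_top (a point): Centre of the top face of the lock button on the gauge's top: plain steel disc, 17 mm across, 74 mm above the underside of the flange when up (10 mm proud of the handle). It moves down along the gauge's axis.
- lock (a joint): Lock button: 0 when up (plungers locked), 0.006 m when fully down. Its push grows from 1 N to about 12 N at the stop; 14 to 17 N holds it surely down. As it goes down the plungers come out; they are sure to be on the bore's wall only when it is fully down, held for half a second. It returns by itself, and a drag then holds the plungers where they are.
- tip_a (a point): Outer end of one plunger (brass pin, 8 mm across, round end), 30 mm below the flange. At the start both ends are 13 mm from the axis, inside the head. The button springs both out together to the wall. A drag then holds them, but over 3 N on one end (gauge drawn out leaning to a side) drives both in and spoils the reading. Pressed outside the bore they go to 40 mm apart and enter no bore.
- tip_b (a point): Outer end of the opposite plunger, see tip_a.
- bore_mouth (a point): Centre of the mouth of the wide bore in the heater's aluminium block: 36 mm across, 65 mm deep, vertical, sharp-edged, in the block's flat top 95 mm above the bench. The gauge's pilot has 1 mm of play all round in it. z up; axes are the heater's. On its +y side is a block with four small tube wells, where two capped tubes, 120 mm or so from the bore, rise to 155 mm above the bench.
- stand_mouth (a point): Centre of the mouth of the hole in the white gauge stand: a fixed block 90 x 90 x 60 mm, hole 42 mm across and 54 mm deep in its top, 60 mm above the bench. The gauge stands in it at the start, its flange resting on the top; the hole is wide enough for the gauge with its plungers set to the bore.
- tube0: Bystander: capped glass tube, origin at its underside. Leave it alone.
- tube1: Bystander: capped glass tube, origin at its underside. Leave it alone.
- bulb: Bystander: red rubber pipette bulb, origin at its underside. Leave it alone.
- beaker: Bystander: glass beaker, origin at its underside. Leave it alone.
- bottle: Bystander: amber reagent bottle, origin at its underside. Leave it alone.
- dish: Bystander: clear petri dish, origin at its underside. Leave it alone.
- driver: Bystander: screwdriver, origin at its underside. Leave it alone.
- micrometer: Bystander: micrometer, origin at its underside. Leave it alone.
- gauge: The whole gauge; origin on its axis at the nose's end, 48 mm below the flange's underside; z up along it.
- heater: The heater, a fixed grey and white box 200 x 260 x 95 mm; origin under its middle on the bench; bore_mouth is at (20, -48, 95) mm in its frame.
Things that resemble listed ones, but are neither listed nor needed, are in the scene too. What is shaped like the part that bears stand_mouth but brown or turquoise is not meant.

How it is judged:
On the way, in this order (a step that is already met when the one before it is completed fails the run):
1. the gauge stands in the bore, cone down in the mouth (flange within 3.5 mm of the block, within 3 mm of the axis, upright), plungers still drawn in (horizontal distance between gauge_flange and bore_mouth below 0.003 m and z of gauge_flange in the frame of bore_mouth between -0.001 and 0.0035 m and angle between gauge_flange's own z axis and vertical below 0.07 rad and distance between tip_a and tip_b below 0.029 m), for 0.2 s.
2. with the gauge seated in the bore the button is down and the plungers are out against the bore's wall (horizontal distance between gauge_flange and bore_mouth below 0.003 m and z of gauge_flange in the frame of bore_mouth between -0.001 and 0.0035 m and angle between gauge_flange's own z axis and vertical below 0.07 rad and distance between tip_a and tip_b between 0.035 and 0.0373 m and value of joint lock above 0.003 m), for 0.05 s.
3. with the gauge seated in the bore the button is up again and the plungers are locked at the wall (horizontal distance between gauge_flange and bore_mouth below 0.003 m and z of gauge_flange in the frame of bore_mouth between -0.001 and 0.0035 m and angle between gauge_flange's own z axis and vertical below 0.07 rad and distance between tip_a and tip_b between 0.035 and 0.0373 m and value of joint lock below 0.001 m), for 0.1 s.
4. the gauge is drawn out of the bore, clear above the block, its plungers still set to the bore (z of gauge_flange in the frame of bore_mouth above 0.05 m and distance between tip_a and tip_b between 0.035 and 0.0373 m), for 0.05 s.
At the end, for the whole second after the job is handed in: The gauge stands upright in the stand's hole (axis within 7 mm of the hole's, flange on the stand within 3 mm, tilt under 0.1 rad), at rest and released, its button up and its plungers locked 35.0 to 37.3 mm apart, the bore's size (horizontal distance between gauge_flange and stand_mouth below 0.007 m and z of gauge_flange in the frame of stand_mouth between -0.003 and 0.003 m and angle between gauge_flange's own z axis and vertical below 0.1 rad and distance between tip_a and tip_b between 0.035 and 0.0373 m and value of joint lock below 0.001 m and linear speed of gauge below 0.02 m/s); the robot touches nothing.
It fails at once if the button is pressed with more than 25 N (contact force between the fingers and lock_c0 above 25 N).
It fails at once if the gauge is forced against the heater with more than 35 N (contact force between gauge and heater above 35 N).
It fails at once if another thing on the bench is shifted by more than 30 mm (distance of any of tube0, tube1, bulb, beaker, bottle, dish, driver, micrometer from where it was at the start of the episode above 0.03 m).
It also fails if it takes over 70 s, if anything falls off the work surface, if the arm or the gripper's body presses on something with over 40 N, if the wrist force passes 120 N, or if a joint passes its speed limit or range.

## Working session

There is one attempt and no reset: what is moved stays moved. The work goes in short steps, Python scripts to look and compute and a tool call to move; the robot and the scene stay as the last step left them, time stands still between calls to the robot, and variables do not carry over. Pictures are saved under pics/ and viewed, and the job is handed in when it is done.

Besides the shell and the picture viewer there is one more tool, called by a JSON object that holds its "name" and its "arguments", one argument or row to a line. arm_command: Moves the arm, as the interface text tells. Shift numbers are shares of 0.8 m and turn numbers shares of 30 degrees, none past 1 either way. Its arguments: {"type":"object","properties":{"rows":{"type":"array","items":{"type":"array","items":{"type":"number","minimum":-1,"maximum":1}}},"grip_force":{"type":"number"}},"required":["rows"]}

```bash
ls; mkdir -p pics; cat > h.py <<'E'
import numpy as np, cv2
from plant import robot, read_camera, ticket
def snap(n,tag):
    c=read_camera(n); cv2.imwrite(f'pics/{tag}.png',c['frame'][:,:,::-1]); 
    np.savez(f'{tag}.npz',**c); return c
def ray(c,u,v):
    K=c['camera_matrix'];T=c['cam_to_world']
    d=np.linalg.inv(K)@[u,v,1]; d=np.array([d[0],-d[1],-d[2]])
    return T[:3,3],T[:3,:3]@d
def onz(c,u,v,z):
    o,d=ray(c,u,v); return o+d*(z-o[2])/d[2]
def proj(c,p):
    K=c['camera_matrix'];T=c['cam_to_world']
    q=T[:3,:3].T@(np.array(p)-T[:3,3]); q=K@[q[0],-q[1],-q[2]]; return q[:2]/q[2]
E
python3 - <<'E'
from h import *
for n in ['scene','top','wrist']:
    c=snap(n,n+'0'); print(n,c['camera_matrix'].tolist(),c['cam_to_world'].round(3).tolist(),[k for k in c])
print(robot.read_state(), robot.tip_reach)
a=[cv2.imread(f'pics/{n}0.png') for n in ['scene','top']]
E
```

```text
pics
scene [[431.1044041486913, 0.0, 255.4116616779812], [0.0, 431.1044041486913, 196.5146326643596], [0.0, 0.0, 1.0]] [[0.137, -0.519, 0.844, 1.666], [0.99, 0.09, -0.106, -0.157], [-0.021, 0.85, 0.526, 0.787], [0.0, 0.0, 0.0, 1.0]] ['frame', 'camera_matrix', 'cam_to_world']
top [[402.28206786172467, 0.0, 254.19742142588976], [0.0, 402.28206786172467, 193.25770809547416], [0.0, 0.0, 1.0]] [[-0.001, 0.993, -0.118, 0.384], [-1.0, 0.001, 0.013, 0.014], [0.013, 0.118, 0.993, 1.702], [0.0, 0.0, 0.0, 1.0]] ['frame', 'camera_matrix', 'cam_to_world']
wrist [[297.71911299967434, 0.0, 255.81132298673572], [0.0, 297.71911299967434, 196.096162388332], [0.0, 0.0, 1.0]] [[0.221, 0.936, 0.274, 0.209], [-0.975, 0.213, 0.06, -0.567], [-0.002, -0.28, 0.96, 0.384], [0.0, 0.0, 0.0, 1.0]] ['frame', 'camera_matrix', 'cam_to_world']
{'t': 0.15, 'q': array([-1.43438564e+00,  1.31020131e-01,  1.48900709e+00, -5.83615097e-06,
        1.52299823e+00, -8.54321189e-02]), 'dq': array([ 0.00138631, -0.0019703 , -0.00312625, -0.00044932,  0.00102606,
       -0.0003968 ]), 'joint_torque': array([ 6.71260786e-04, -5.60476470e+01, -4.92332268e+01,  7.68747018e-02,
        3.06411088e-02, -8.78859873e-05]), 'tool_pos': array([ 0.13196194, -0.58489105,  0.23482112]), 'orientation': array([-3.12086265e+00, -3.47597635e-01,  6.64840467e-05]), 'force': array([-0.28015137, -0.37683926, -0.2565717 ]), 'wrist_torque': array([-0.01404493,  0.01737077,  0.05432343]), 'opening': 0.09307335220967115} 0.017
```

View pics/scene0.png

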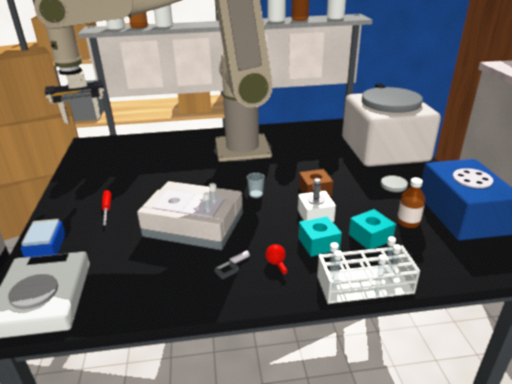

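View pics/top0.png

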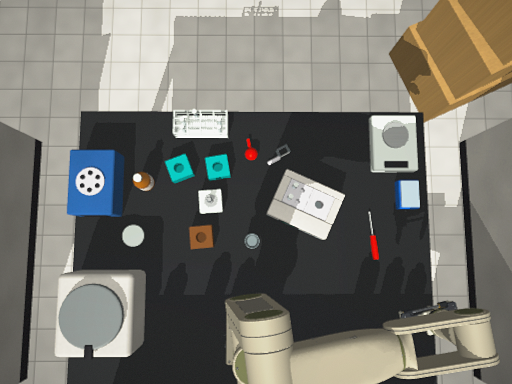

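View pics/wrist0.png

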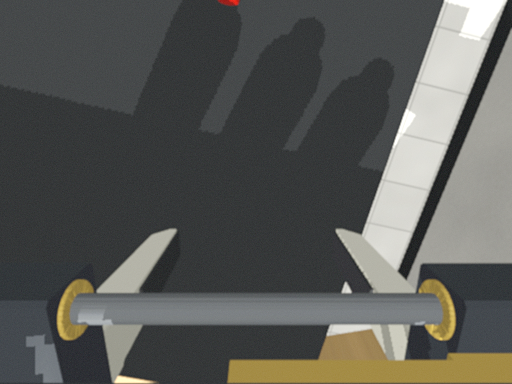

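The stand could be any of four blocks. In the top view these are brown at (201,237), turquoise at (179,168) and (217,167), and white at (210,201) holding the gauge. The white one fits the description, so I'll check it in a close crop.

```bash
python3 - <<'E'
from h import *
t=cv2.imread('pics/top0.png');s=cv2.imread('pics/scene0.png')
A=cv2.resize(t[180:250,185:275],(540,420),interpolation=cv2.INTER_CUBIC)  #6x... 
cv2.imwrite('pics/cropA.png',cv2.resize(t[180:225,185:245],None,fx=8,fy=8,interpolation=cv2.INTER_CUBIC))
cv2.imwrite('pics/cropB.png',cv2.resize(t[160:245,260:350],None,fx=7,fy=7,interpolation=cv2.INTER_CUBIC))
cv2.imwrite('pics/cropC.png',cv2.resize(s[165:260,130:345],None,fx=3.7,fy=3.7,interpolation=cv2.INTER_CUBIC))
E
```

```text
(no output)
```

View pics/cropA.png

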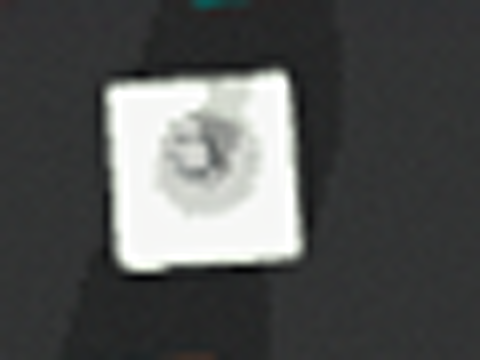

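View pics/cropB.png

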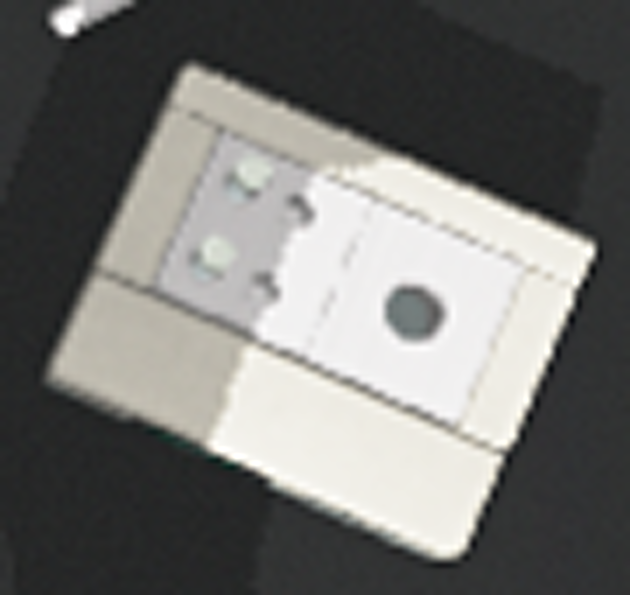

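View pics/cropC.png

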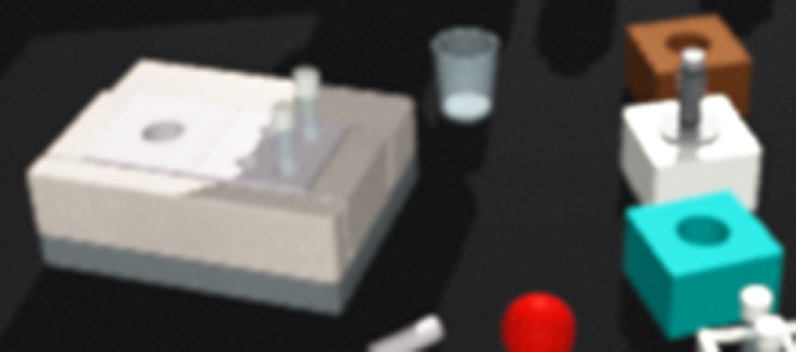

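The crop confirms it: the white block holds the gauge, with the flange disc at about (211,200.5) in top. The wide bore is the dark disc at about (319,204.5). Next I'll measure both by masks.

```bash
python3 - <<'E'
from h import *
def load(n): 
    d=np.load(n+'0.npz'); return {k:d[k] for k in d}
T=load('top');S=load('scene')
def blob(c,win,f):
    x0,y0,x1,y1=win; im=c['frame'][y0:y1,x0:x1].astype(int)
    m=f(im).astype(np.uint8); n,l,st,ce=cv2.connectedComponentsWithStats(m)
    i=1+np.argmax(st[1:,4]); return m,(l==i).astype(np.uint8),st[i]+np.array([x0,y0,0,0,0]),ce[i]+[x0,y0]
# bore
for c,win,nm in [(T,(308,195,330,215),'T'),(S,(165,190,185,210),'S')]:
    g=c['frame'][win[1]:win[3],win[0]:win[2]].astype(float).mean(2)
    print(nm,g.min(),np.median(g))
    w=np.clip((np.median(g)-g)/(np.median(g)-g.min()),0,1); w[w<.15]=0
    ys,xs=np.mgrid[win[1]:win[3],win[0]:win[2]]
    u,v=(w*xs).sum()/w.sum(),(w*ys).sum()/w.sum()
    print(nm,'bore',u,v,w.sum(),onz(c,u,v,.095))
# white stand in top
m,l,st,ce=blob(T,(190,182,235,222),lambda a:a.min(2)>100)
cnt=max(cv2.findContours(l,0,1)[0],key=cv2.contourArea); r=cv2.minAreaRect(cnt); print('stand top',r, onz(T,*r[0],.06))
b=cv2.boxPoints(r)+[190,182]; P=[onz(T,*p,.06) for p in b]; print(np.round(P,4)); print(np.mean(P,0),[np.linalg.norm(P[i]-P[i-1]) for i in range(4)])
print('flange T', onz(T,211,200.6,.066)); print('button T(210?,)',proj(T,np.mean(P,0)+[0,0,.074]))
# heater outline
m,l,st,ce=blob(T,(258,160,352,246),lambda a:a.min(2)>90)
cnt=max(cv2.findContours(l,0,1)[0],key=cv2.contourArea); r=cv2.minAreaRect(cnt); b=cv2.boxPoints(r)+[258,160]; P=[onz(T,*p,.095) for p in b];print(np.round(P,4),[np.linalg.norm(P[i]-P[i-1]) for i in range(4)])
# rough button in scene
print(onz(S,130+692/3.7,165+55/3.7,.134))
for n,p in dict(tubeA=(130+308/3.7,165+72/3.7),tubeB=(130+284/3.7,165+107/3.7)).items(): print(n,onz(S,*p,.155))
E
```

```text
T 96.0 239.33333333333334
T bore 318.28652002256064 204.57759917277684 49.479069767441864 [ 0.52930096 -0.26480257  0.095     ]
S 159.66666666666666 242.66666666666666
S bore 172.97711571675305 200.43825561312605 37.20481927710843 [ 0.53681129 -0.2669631   0.095     ]
stand top ((19.893402099609375, 19.007614135742188), (23.511526107788086, 23.440279006958008), 85.91438293457031) [1.33307641 0.99907403 0.06      ]
[[0.592  0.2257 0.06  ]
 [0.599  0.1299 0.06  ]
 [0.5024 0.1222 0.06  ]
 [0.4956 0.2174 0.06  ]]
[0.54722775 0.17379958 0.06      ] [np.float64(0.09679328111124912), np.float64(0.09613891852284034), np.float64(0.09690783013115725), np.float64(0.09548454940944559)]
flange T [0.54813809 0.16874104 0.066     ]
button T(210?,) [208.07806091 199.09694502]
[[ 0.4891 -0.0516  0.095 ]
 [ 0.679  -0.1368  0.095 ]
 [ 0.5712 -0.3759  0.095 ]
 [ 0.3839 -0.2878  0.095 ]] [np.float64(0.2585787329607524), np.float64(0.2081591057814322), np.float64(0.2623348206099559), np.float64(0.20698087352787098)]
[0.55623074 0.1729377  0.134     ]
tubeA [ 0.56579265 -0.1423945   0.155     ]
tubeB [ 0.6160362  -0.16346258  0.155     ]
```

{"name": "arm_command", "arguments": {
  "rows": [
    [0.05, 0.04, 0.08, 0, 0, 0, 0],
    [0.1, 0.08, 0.08, 0, 0, 0, 0],
    [0.15, 0.12, 0.08, 0, 0, 0, 0],
    [0.2, 0.16, 0.08, 0, 0, 0, 0],
    [0.25, 0.2, 0.08, 0, 0, 0, 0],
    [0.3, 0.24, 0.08, 0, 0, 0, 0],
    [0.35, 0.28, 0.08, 0, 0, 0, 0],
    [0.4, 0.32, 0.08, 0, 0, 0, 0],
    [0.45, 0.36, 0.08, 0, 0, 0, 0],
    [0.49, 0.395, 0.08, 0, 0, 0, 0],
    [0.5, 0.4, 0.08, 0, 0, 0, 0],
    [0.5, 0.4, 0.08, 0, 0, 0, 0]
  ]
}}

```text
t: 1.15
tool_pos: [0.5084, -0.2828, 0.2986]
orientation: [-3.121, -0.348, 0.0]
force: [0.2, -0.9, 0.5]
opening: 0.0935
```

```bash
python3 - <<'E'
from h import *
c=snap('wrist','w1'); s=robot.read_state(); print(s['t'],s['tool_pos'],s['orientation'],s['force'])
print(proj(c,[.530,-.266,.095]),c['cam_to_world'][:3,3])
E
```

```text
1.2 [ 0.51321257 -0.27743388  0.2980984 ] [-3.11696639 -0.35443797 -0.00446151] [-1.00562063  5.44608641 -0.70430829]
[246.61174276 156.15139963] [ 0.58495614 -0.26530621  0.44798402]
```

View pics/w1.png

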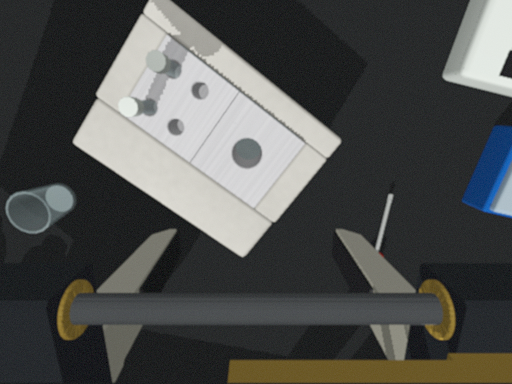

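The wrist view shows the bore at about (247,153), 3 px from where I predicted it, and the tubes at (130,105) and (160,62). The arm was still settling, so I'll hold and measure again.

{"name": "arm_command", "arguments": {
  "rows": [
    [0, 0, 0, 0, 0, 0, 0],
    [0, 0, 0, 0, 0, 0, 0],
    [0, 0, 0, 0, 0, 0, 0],
    [0, 0, 0, 0, 0, 0, 0]
  ]
}}

```text
t: 1.53
tool_pos: [0.5122, -0.2785, 0.298]
orientation: [-3.117, -0.352, -0.004]
force: [0.4, 0.6, 0.7]
opening: 0.0929
```

```bash
cat >> h.py <<'E'
def dark(c,u0,v0,r,z):
    x0,y0=int(u0-r),int(v0-r); g=c['frame'][y0:y0+2*r,x0:x0+2*r].astype(float).mean(2)
    m=(g<(np.median(g[g>np.median(g)])+g.min())/2).astype(np.uint8)
    n,l,st,ce=cv2.connectedComponentsWithStats(m); i=l[r,r] or 1+np.argmax(st[1:,4])
    cnt=max(cv2.findContours((l==i).astype(np.uint8),0,1)[0],key=cv2.contourArea)
    pts=np.array([onz(c,p[0]+x0,p[1]+y0,z)[:2] for p in cnt[:,0]],np.float32)
    e=cv2.fitEllipse(pts*1000); return ce[i]+[x0,y0],onz(c,*(ce[i]+[x0,y0]),z),e
E
python3 - <<'E'
from h import *
c=snap('wrist','w2'); s=robot.read_state(); print(s['t'],s['tool_pos'],s['orientation'],s['force'])
print(dark(c,247,153,28,.095))
E
```

```text
1.5833 [ 0.51218419 -0.2786612   0.29816902] [-3.11760374 -0.35138979 -0.00401659] [-0.1208563  -0.88340213 -0.33943936]
(array([249.8150289 , 157.22109827]), array([ 0.53393691, -0.26500174,  0.095     ]), ((533.725830078125, -265.03363037109375), (34.11068344116211, 34.478397369384766), 25.42019271850586))
```

{"name": "arm_command", "arguments": {
  "rows": [
    [0.0, 0.05, 0, 0, 0, 0, 0],
    [0.01, 0.1, 0, 0, 0, 0, 0],
    [0.01, 0.15, 0, 0, 0, 0, 0],
    [0.02, 0.2, 0, 0, 0, 0, 0],
    [0.02, 0.25, 0, 0, 0, 0, 0],
    [0.03, 0.3, 0, 0, 0, 0, 0],
    [0.03, 0.35, 0, 0, 0, 0, 0],
    [0.04, 0.4, 0, 0, 0, 0, 0],
    [0.04, 0.45, 0, 0, 0, 0, 0],
    [0.045, 0.5, 0, 0, 0, 0, 0],
    [0.045, 0.54, 0, 0, 0, 0, 0],
    [0.045, 0.56, 0, 0, 0, 0, 0]
  ]
}}

```text
t: 2.58
tool_pos: [0.5479, 0.1717, 0.2983]
orientation: [-3.116, -0.352, -0.005]
force: [-0.1, -0.4, 0.2]
opening: 0.0931
```

{"name": "arm_command", "arguments": {
  "rows": [
    [0, 0, 0, 0, 0, 0, 0],
    [0, 0, 0, 0, 0, 0, 0],
    [0, 0, 0, 0, 0, 0, 0],
    [0, 0, 0, 0, 0, 0, 0],
    [0, 0, 0, 0, 0, 0, 0]
  ]
}}

```text
t: 3.0
tool_pos: [0.5482, 0.17, 0.2984]
orientation: [-3.117, -0.349, -0.005]
force: [0.0, -0.2, -1.5]
opening: 0.0928
```

```bash
cat >> h.py <<'E'
from scipy.spatial.transform import Rotation as R
def st():
    s=robot.read_state(); M=R.from_rotvec(s['orientation']).as_matrix()
    # world rotvec that brings tool z to straight down
    z=M[:,2]; corr=np.cross(z,[0,0,-1]); 
    print('t',round(s['t'],2),'pos',s['tool_pos'].round(4),'yaxis',M[:,1].round(3),'tiltcorr/30deg',(np.degrees(corr)/30).round(4),'F',s['force'].round(1),'open',round(s['opening'],4)); return s
E
python3 - <<'E'
from h import *
c=snap('wrist','w3'); st()
E
```

```text
t 3.05 pos [0.5482 0.1702 0.2984] yaxis [ 0.221 -0.975 -0.005] tiltcorr/30deg [-0.0103  0.0048  0.    ] F [ 0.3  0.2 -0. ] open 0.0933
```

View pics/w3.png

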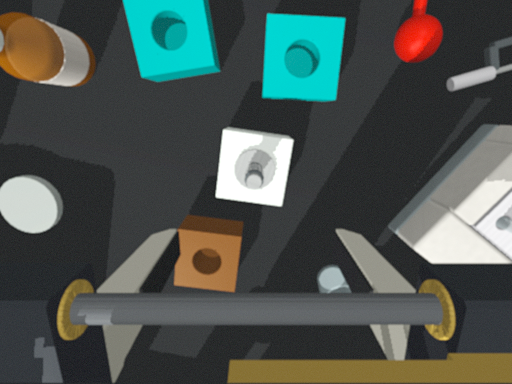

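The wrist view shows the white stand at about (255,167) with the button top near (254,183). The brown block is at (210,253) and the turquoise blocks are further off.

```bash
python3 - <<'E'
from h import *
d=np.load('w3.npz'); c={k:d[k] for k in d}
cv2.imwrite('pics/w3c.png',cv2.resize(c['frame'][120:215,205:305,::-1],None,fx=6,fy=6,interpolation=cv2.INTER_CUBIC))
m=(c['frame'].min(2)>120).astype(np.uint8); m[:, :205]=0; m[:,305:]=0; m[:120]=0; m[215:]=0
m=cv2.morphologyEx(m,cv2.MORPH_CLOSE,np.ones((15,15)))
cnt=max(cv2.findContours(m,0,1)[0],key=cv2.contourArea); r=cv2.minAreaRect(cnt); b=cv2.boxPoints(r)
P=np.array([onz(c,*p,.06) for p in b]); print(r,P.round(4),P.mean(0))
E
```

```text
((253.17999267578125, 166.739990234375), (72.12489318847656, 71.84204864501953), 8.13010311126709) [[0.5    0.2211 0.06  ]
 [0.5956 0.2257 0.06  ]
 [0.6035 0.134  0.06  ]
 [0.5076 0.1229 0.06  ]] [0.55169621 0.17589555 0.06      ]
```

View pics/w3c.png

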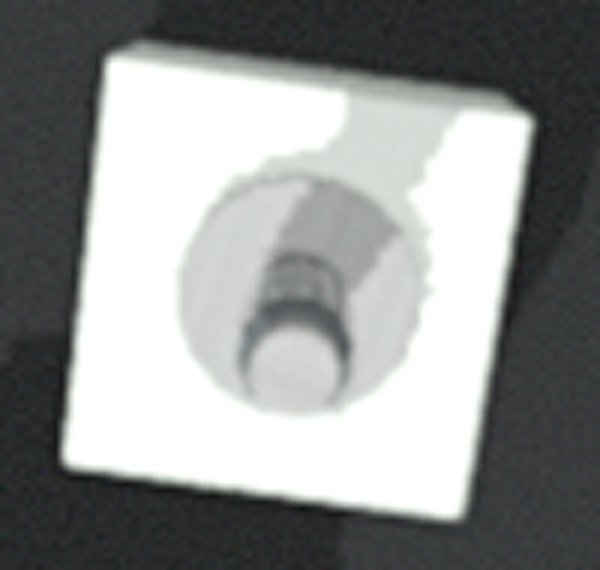

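```bash
python3 - <<'E'
from h import *
d=np.load('w3.npz'); c={k:d[k] for k in d}
f=lambda u,v,z: onz(c,205+u/6-.4,120+v/6-.4,z).round(4)
P=[f(*p,.06) for p in [(108,55),(535,122),(465,520),(62,468)]]; print(P,np.mean(P,0))
print([np.linalg.norm(P[i]-P[i-1]) for i in range(4)])
print('flange',f(302,295,.066),'button',f(294,368,.134), 'flange dia',np.linalg.norm(f(180,290,.066)-f(426,290,.066)))
print('btn dia',np.linalg.norm(f(249,366,.134)-f(341,366,.134)))
E
```

```text
[array([0.5924, 0.225 , 0.06  ]), array([0.599, 0.133, 0.06 ]), array([0.5087, 0.1256, 0.06  ]), array([0.5003, 0.2176, 0.06  ])] [0.5501 0.1753 0.06  ]
[np.float64(0.09239680730414884), np.float64(0.09223643531706979), np.float64(0.09060270415390476), np.float64(0.09238268235984493)]
flange [0.5523 0.1736 0.066 ] button [0.5518 0.1744 0.134 ] flange dia 0.05334425929751017
btn dia 0.016617159805454147
```

{"name": "arm_command", "arguments": {
  "rows": [
    [0.005, 0.005, -0.03, -0.01, 0.005, 0, 0],
    [0.005, 0.005, -0.07, -0.01, 0.005, 0, 0],
    [0.005, 0.005, -0.11, -0.01, 0.005, 0, 0],
    [0.005, 0.005, -0.15, -0.01, 0.005, 0, 0],
    [0.005, 0.005, -0.19, -0.01, 0.005, 0, 0],
    [0.005, 0.005, -0.22, -0.01, 0.005, 0, 0],
    [0.005, 0.005, -0.245, -0.01, 0.005, 0, 0],
    [0.005, 0.005, -0.256, -0.01, 0.005, 0, 0],
    [0.005, 0.005, -0.256, -0.01, 0.005, 0, 0],
    [0.005, 0.005, -0.256, -0.01, 0.005, 0, 0],
    [0.005, 0.005, -0.256, -0.01, 0.005, 0, 0]
  ]
}}

```text
t: 3.97
tool_pos: [0.5535, 0.1743, 0.0956]
orientation: [-3.122, -0.349, -0.004]
force: [0.1, 0.3, 0.2]
opening: 0.0931
```

```bash
python3 - <<'E'
from h import *
c=snap('wrist','w4'); s=st(); 
print(proj(c,[.5515,.174,.134]))
E
```

```text
t 4.02 pos [0.5537 0.1744 0.0958] yaxis [ 0.221 -0.975 -0.   ] tiltcorr/30deg [-0.0017  0.0062  0.    ] F [0.1 0.2 0.4] open 0.093
[256.17864705 302.26411015]
```

View pics/w4.png

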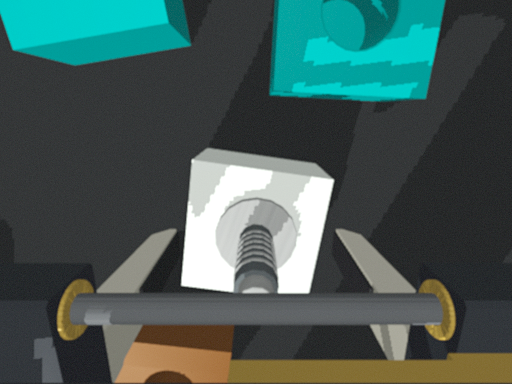

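The handle is centred between the fingers at (256,270). I'll trim about 2 mm and close.

{"name": "arm_command", "arguments": {
  "rows": [
    [-0.002, 0, -0.003, 0, 0.006, 0, 0],
    [-0.002, 0, -0.003, 0, 0.006, 0, 0],
    [-0.002, 0, -0.003, 0, 0.006, 0, 0.3],
    [-0.002, 0, -0.003, 0, 0.006, 0, 0.6],
    [-0.002, 0, -0.003, 0, 0.006, 0, 1],
    [-0.002, 0, -0.003, 0, 0.006, 0, 1],
    [-0.002, 0, -0.003, 0, 0.006, 0, 1],
    [-0.002, 0, -0.003, 0, 0.006, 0, 1],
    [-0.002, 0, -0.003, 0, 0.006, 0, 1],
    [-0.002, 0, -0.003, 0, 0.006, 0, 1],
    [-0.002, 0, -0.003, 0, 0.006, 0, 1],
    [-0.002, 0, -0.003, 0, 0.006, 0, 1]
  ],
  "grip_force": 25
}}

```text
t: 5.02
tool_pos: [0.552, 0.1744, 0.0934]
orientation: [-3.121, -0.349, -0.0]
force: [0.3, -0.4, 0.7]
opening: 0.0307
```

```bash
python3 - <<'E'
from h import *
s=st(); print(s['wrist_torque'])
E
```

```text
t 5.02 pos [0.552  0.1744 0.0934] yaxis [ 0.221 -0.975 -0.001] tiltcorr/30deg [-0.0016 -0.0001 -0.    ] F [ 0.3 -0.4  0.7] open 0.0307
[-0.0251628   0.04496109  0.01630228]
```

{"name": "arm_command", "arguments": {
  "rows": [
    [0, 0, 0, 0, 0, 0, 1],
    [0, 0, 0, 0, 0, 0, 1],
    [0, 0, 0, 0, 0, 0, 1],
    [0, 0, 0, 0, 0, 0, 1],
    [0, 0, 0, 0, 0, 0, 1],
    [0, 0, 0, 0, 0, 0, 1]
  ]
}}

```text
t: 5.52
tool_pos: [0.5521, 0.1744, 0.0934]
orientation: [-3.121, -0.349, -0.0]
force: [-1.1, -0.6, 0.7]
opening: 0.0217
```

```bash
python3 - <<'E'
from h import *
s=st(); print(s['wrist_torque'])
E
```

```text
t 5.52 pos [0.5521 0.1744 0.0934] yaxis [ 0.221 -0.975 -0.001] tiltcorr/30deg [-0.0016  0.0002  0.    ] F [-1.1 -0.6  0.7] open 0.0217
[-0.11208327 -0.06580133 -0.00427848]
```

Gripped: the opening reads 21.7 mm on a 22 mm handle. I'll lift straight up.

{"name": "arm_command", "arguments": {
  "rows": [
    [0, 0, 0.02, 0, 0, 0, 1],
    [0, 0, 0.04, 0, 0, 0, 1],
    [0, 0, 0.06, 0, 0, 0, 1],
    [0, 0, 0.09, 0, 0, 0, 1],
    [0, 0, 0.13, 0, 0, 0, 1],
    [0, 0, 0.17, 0, 0, 0, 1],
    [0, 0, 0.21, 0, 0, 0, 1],
    [0, 0, 0.24, 0, 0, 0, 1],
    [0, 0, 0.25, 0, 0, 0, 1],
    [0, 0, 0.25, 0, 0, 0, 1],
    [0, 0, 0.25, 0, 0, 0, 1]
  ]
}}

```text
t: 6.43
tool_pos: [0.5517, 0.1743, 0.2917]
orientation: [-3.122, -0.349, 0.002]
force: [-0.2, -0.2, -5.1]
opening: 0.0213
```

```bash
python3 - <<'E'
from h import *
c=snap('wrist','w5');s=st(); print(s['wrist_torque'])
cv2.imwrite('pics/w5b.png',c['frame'][:,:,::-1])
E
```

```text
t 6.48 pos [0.5511 0.1741 0.2906] yaxis [ 0.221 -0.975 -0.001] tiltcorr/30deg [ 0.0001 -0.007   0.    ] F [ 0.5  0.1 -4.4] open 0.022
[ 0.01685574 -0.01835166 -0.01234529]
```

View pics/w5.png

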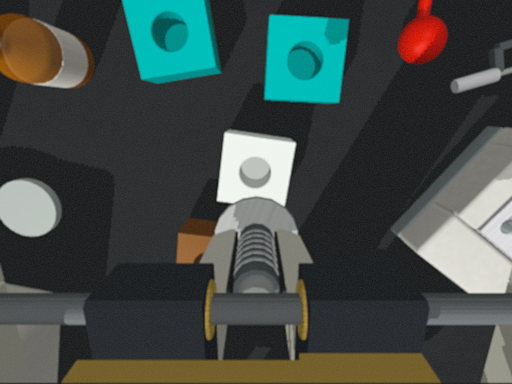

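The gauge is held upright, with its flange at about (256,218). The empty stand hole is visible at (254,172), so I'll measure that now for the return.

```bash
python3 - <<'E'
from h import *
d=np.load('w5.npz'); c={k:d[k] for k in d}
print(dark(c,254,172,24,.06))
# gauge symmetric axis along jaw; flange left/right edges rows
g=c['frame'][195:245,205:310,::-1]; cv2.imwrite('pics/w5c.png',cv2.resize(c['frame'][150:300,190:320,::-1],None,fx=4,fy=4,interpolation=cv2.INTER_CUBIC))
print('expected flange top centre px',proj(c,[.5511,.1741,.2906-.0274]))
for a in range(0,360,30):
    print(a,proj(c,[.5511+.027*np.cos(np.radians(a)),.1741+.027*np.sin(np.radians(a)),.2906-.0274]).round(1),end=' ')
E
```

```text
(array([254.334375, 178.965625]), array([0.54155097, 0.17452839, 0.06      ]), ((550.3490600585938, 176.14317321777344), (37.750362396240234, 38.64388656616211), 98.81563568115234))
expected flange top centre px [256.46914669 236.16849745]
0 [266.1 197.3] 30 [243.7 198.1] 60 [225.1 209.4] 90 [215.5 227.6] 120 [217.1 247.3] 150 [228.9 263.5] 180 [247.5 272.2] 210 [268.3 271.5] 240 [286.2 261.6] 270 [296.7 244.6] 300 [296.7 224.7] 330 [285.6 207.2]
```

View pics/w5c.png

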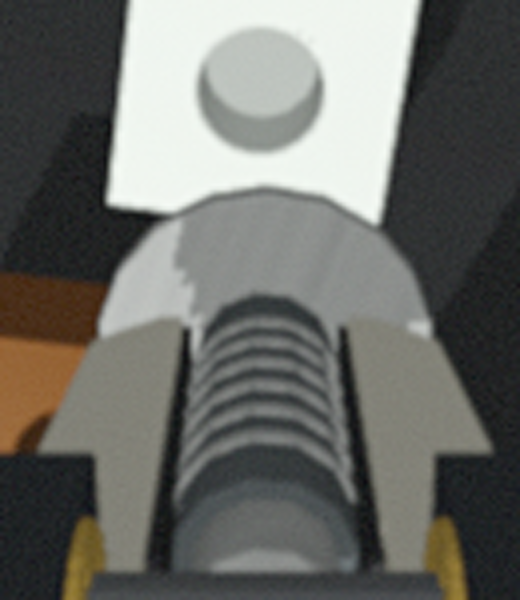

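{"name": "arm_command", "arguments": {
  "rows": [
    [0, -0.03, 0, 0, 0, 0, 1],
    [0, -0.08, 0, 0, 0, 0, 1],
    [-0.01, -0.13, 0, 0, 0, 0, 1],
    [-0.01, -0.18, 0, 0, 0, 0, 1],
    [-0.01, -0.23, 0, 0, 0, 0, 1],
    [-0.015, -0.28, 0, 0, 0, 0, 1],
    [-0.015, -0.33, 0, 0, 0, 0, 1],
    [-0.02, -0.38, 0, 0, 0, 0, 1],
    [-0.02, -0.43, 0, 0, 0, 0, 1],
    [-0.02, -0.48, 0, 0, 0, 0, 1],
    [-0.022, -0.53, 0, 0, 0, 0, 1],
    [-0.022, -0.549, 0, 0, 0, 0, 1]
  ]
}}

```text
t: 7.48
tool_pos: [0.5313, -0.2695, 0.2869]
orientation: [-3.121, -0.343, 0.013]
force: [0.1, -0.3, -4.2]
opening: 0.0216
```

{"name": "arm_command", "arguments": {
  "rows": [
    [0, 0, 0, 0, 0, 0, 1],
    [0, 0, 0, 0, 0, 0, 1],
    [0, 0, 0, 0, 0, 0, 1],
    [0, 0, 0, 0, 0, 0, 1],
    [0, 0, 0, 0, 0, 0, 1]
  ]
}}

```text
t: 7.9
tool_pos: [0.5316, -0.2679, 0.2867]
orientation: [-3.12, -0.346, 0.013]
force: [0.0, -0.2, -4.1]
opening: 0.0213
```

```bash
python3 - <<'E'
from h import *
c=snap('wrist','w6');s=st(); print(s['wrist_torque'],proj(c,[.5337,-.265,.095]))
cv2.imwrite('pics/w6c.png',cv2.resize(c['frame'][120:270,190:320,::-1],None,fx=4,fy=4,interpolation=cv2.INTER_CUBIC))
E
```

```text
t 7.95 pos [ 0.5317 -0.2681  0.287 ] yaxis [ 0.219 -0.976 -0.003] tiltcorr/30deg [-0.0015 -0.0159 -0.    ] F [-0.1 -0.  -3.7] open 0.0212
[0.03158056 0.00628609 0.02425699] [254.56924312 175.22233199]
```

View pics/w6c.png

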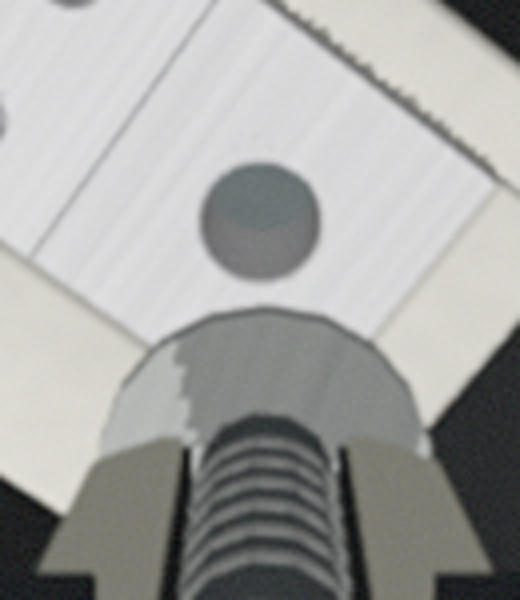

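```bash
python3 - <<'E'
from h import *
d=np.load('w6.npz'); c={k:d[k] for k in d}
g=c['frame'].astype(float).mean(2)[155:196,235:275]
m=(g<170).astype(np.uint8); n,l,s_,ce=cv2.connectedComponentsWithStats(m); i=l[20,20]; print(s_[i],ce[i]+[235,155])
cnt=max(cv2.findContours((l==i).astype(np.uint8),0,1)[0],key=cv2.contourArea)
e=cv2.fitEllipse(np.array([onz(c,p[0]+235,p[1]+155,.095)[:2]*1000 for p in cnt[:,0]],np.float32)); print(e)
p=[.5317,-.2681]; print(proj(c,[.5317,-.2681,.287-.0274]))
A=[proj(c,[p[0]+.027*np.cos(a),p[1]+.027*np.sin(a),.287-.0274]) for a in np.linspace(0,6.28,60)]; A=np.array(A); print(A.min(0),A.max(0))
E
```

```text
[  5   6  30  29 712] [254.64466292 175.01123596]
((533.7169189453125, -265.0699768066406), (34.30674362182617, 34.80946350097656), 26.5441837310791)
[256.78787235 235.91778145]
[214.82631646 195.69098839] [298.82580184 272.97097838]
```

{"name": "arm_command", "arguments": {
  "rows": [
    [0.0025, 0.0037, -0.02, -0.0015, -0.016, 0, 1],
    [0.0025, 0.0037, -0.05, -0.0015, -0.016, 0, 1],
    [0.0025, 0.0037, -0.08, -0.0015, -0.016, 0, 1],
    [0.0025, 0.0037, -0.11, -0.0015, -0.016, 0, 1],
    [0.0025, 0.0037, -0.12, -0.0015, -0.016, 0, 1],
    [0.0025, 0.0037, -0.12, -0.0015, -0.016, 0, 1],
    [0.0025, 0.0037, -0.12, -0.0015, -0.016, 0, 1],
    [0.0025, 0.0037, -0.12, -0.0015, -0.016, 0, 1]
  ]
}}

```text
t: 8.62
tool_pos: [0.5348, -0.2655, 0.1933]
orientation: [3.12, 0.347, 0.004]
force: [0.3, -0.4, -2.9]
opening: 0.0215
```

```bash
python3 - <<'E'
from h import *
c=snap('wrist','w7');s=st()
b=snap('scene','s7'); cv2.imwrite('pics/s7c.png',cv2.resize(b['frame'][110:230,110:270,::-1],None,fx=4,fy=4,interpolation=cv2.INTER_CUBIC))
E
```

```text
t 8.67 pos [ 0.5349 -0.2657  0.1935] yaxis [ 0.219 -0.976  0.003] tiltcorr/30deg [0.0037 0.006  0.    ] F [-0.5  0.1 -3.3] open 0.0217
```

View pics/w7.png

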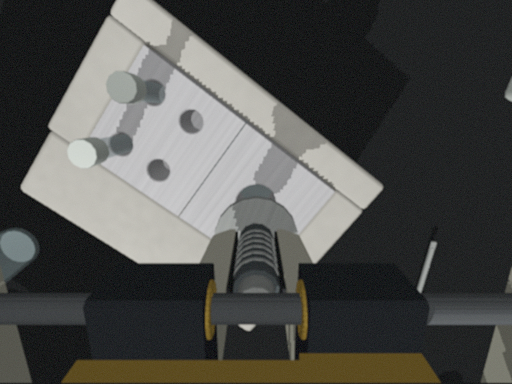

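View pics/s7c.png

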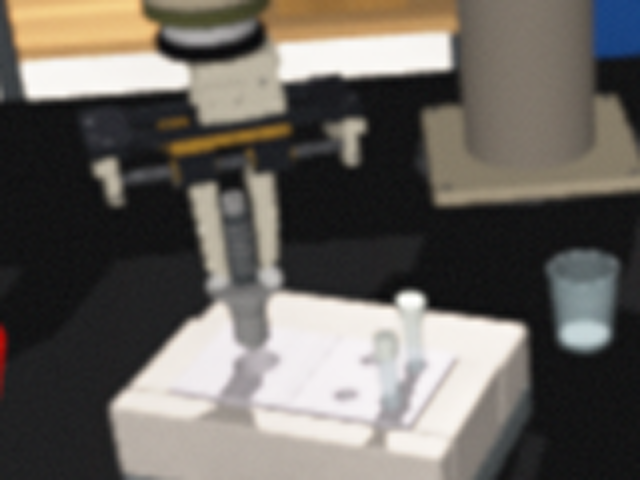

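The scene view shows the nose directly over the bore, and the wrist view agrees. I'll lower it in stages and watch the force.

{"name": "arm_command", "arguments": {
  "rows": [
    [-0.0015, 0.0007, 0, 0.004, 0.006, 0, 1],
    [-0.0015, 0.0007, -0.01, 0.004, 0.006, 0, 1],
    [-0.0015, 0.0007, -0.02, 0.004, 0.006, 0, 1],
    [-0.0015, 0.0007, -0.03, 0.004, 0.006, 0, 1],
    [-0.0015, 0.0007, -0.04, 0.004, 0.006, 0, 1],
    [-0.0015, 0.0007, -0.05, 0.004, 0.006, 0, 1],
    [-0.0015, 0.0007, -0.052, 0.004, 0.006, 0, 1],
    [-0.0015, 0.0007, -0.052, 0.004, 0.006, 0, 1]
  ]
}}

```text
t: 9.38
tool_pos: [0.5328, -0.2647, 0.1501]
orientation: [-3.121, -0.346, 0.003]
force: [-0.0, 1.3, -3.2]
opening: 0.0217
```

```bash
python3 - <<'E'
from h import *
s=st();print(s['wrist_torque'])
E
```

```text
t 9.38 pos [ 0.5328 -0.2647  0.1501] yaxis [ 0.219 -0.976 -0.002] tiltcorr/30deg [-0.003  -0.0043 -0.    ] F [-0.   1.3 -3.2] open 0.0217
[ 0.02811216  0.01400762 -0.01633162]
```

{"name": "arm_command", "arguments": {
  "rows": [
    [0.001, -0.0005, -0.003, -0.003, -0.004, 0, 1],
    [0.001, -0.0005, -0.006, -0.003, -0.004, 0, 1],
    [0.001, -0.0005, -0.009, -0.003, -0.004, 0, 1],
    [0.001, -0.0005, -0.012, -0.003, -0.004, 0, 1],
    [0.001, -0.0005, -0.015, -0.003, -0.004, 0, 1],
    [0.001, -0.0005, -0.0175, -0.003, -0.004, 0, 1],
    [0.001, -0.0005, -0.0175, -0.003, -0.004, 0, 1]
  ]
}}

```text
t: 9.97
tool_pos: [0.5339, -0.2652, 0.136]
orientation: [3.122, 0.347, 0.001]
force: [2.9, -1.8, -5.8]
opening: 0.0219
```

```bash
python3 - <<'E'
from h import *
s=st();print(s['wrist_torque'])
E
```

```text
t 9.97 pos [ 0.5339 -0.2652  0.136 ] yaxis [ 0.219 -0.976  0.   ] tiltcorr/30deg [0.0006 0.0012 0.    ] F [ 2.9 -1.8 -5.8] open 0.0219
[-0.13840838 -0.43789488  0.01719203]
```

{"name": "arm_command", "arguments": {
  "rows": [
    [0.0008, -0.0004, 0, 0, 0, 0, 1],
    [0.0008, -0.0004, 0, 0, 0, 0, 1],
    [0.0008, -0.0004, 0, 0, 0, 0, 1]
  ]
}}

```text
t: 10.22
tool_pos: [0.5344, -0.2654, 0.1359]
orientation: [3.122, 0.347, 0.0]
force: [0.8, -0.6, -3.6]
opening: 0.0215
```

```bash
python3 - <<'E'
from h import *
s=st();print(s['wrist_torque'])
E
```

```text
t 10.22 pos [ 0.5344 -0.2654  0.1359] yaxis [ 0.219 -0.976  0.   ] tiltcorr/30deg [0.0002 0.0001 0.    ] F [ 0.8 -0.6 -3.6] open 0.0215
[ 0.01046014  0.01906989 -0.0278419 ]
```

{"name": "arm_command", "arguments": {
  "rows": [
    [0.0005, -0.0002, -0.002, 0, 0, 0, 1],
    [0.0005, -0.0002, -0.004, 0, 0, 0, 1],
    [0.0005, -0.0002, -0.005, 0, 0, 0, 1],
    [0.0005, -0.0002, -0.005, 0, 0, 0, 1]
  ]
}}

```text
t: 10.55
tool_pos: [0.5345, -0.2654, 0.1314]
orientation: [-3.122, -0.347, 0.001]
force: [-0.4, -0.4, -4.7]
opening: 0.0215
```

```bash
python3 - <<'E'
from h import *
s=st();print(s['wrist_torque'])
E
```

```text
t 10.55 pos [ 0.5345 -0.2654  0.1314] yaxis [ 0.219 -0.976 -0.   ] tiltcorr/30deg [-0.0006 -0.0012 -0.    ] F [-0.4 -0.4 -4.7] open 0.0215
[-0.04363981 -0.03466809  0.01431527]
```

{"name": "arm_command", "arguments": {
  "rows": [
    [0, 0, -0.001, 0, 0, 0, 1],
    [0, 0, -0.0015, 0, 0, 0, 1],
    [0, 0, -0.002, 0, 0, 0, 1],
    [0, 0, -0.002, 0, 0, 0, 1]
  ]
}}

```text
t: 10.88
tool_pos: [0.5347, -0.2655, 0.13]
orientation: [-3.122, -0.347, 0.0]
force: [-0.2, -0.7, -2.1]
opening: 0.0219
```

```bash
python3 - <<'E'
from h import *
s=st();print(s['wrist_torque'])
E
```

```text
t 10.88 pos [ 0.5347 -0.2655  0.13  ] yaxis [ 0.219 -0.976 -0.   ] tiltcorr/30deg [-0.0003 -0.0005 -0.    ] F [-0.2 -0.7 -2.1] open 0.0219
[ 0.04273822 -0.03945873  0.05234432]
```

{"name": "arm_command", "arguments": {
  "rows": [
    [0, 0, 0, 0, 0, 0, 0.7],
    [0, 0, 0, 0, 0, 0, 0.6],
    [0, 0, 0, 0, 0, 0, 0.5],
    [0, 0, 0, 0, 0, 0, 0.5],
    [0, 0, 0, 0, 0, 0, 0.5],
    [0, 0, 0, 0, 0, 0, 0.5]
  ]
}}

```text
t: 11.38
tool_pos: [0.5348, -0.2655, 0.1302]
orientation: [-3.122, -0.347, -0.0]
force: [0.3, 0.5, 0.3]
opening: 0.0467
```

```bash
python3 - <<'E'
from h import *
s=st()
c=snap('wrist','w8')
E
```

```text
t 11.38 pos [ 0.5348 -0.2655  0.1302] yaxis [ 0.219 -0.976 -0.   ] tiltcorr/30deg [-0.  0.  0.] F [0.3 0.5 0.3] open 0.0467
```

View pics/w8.png

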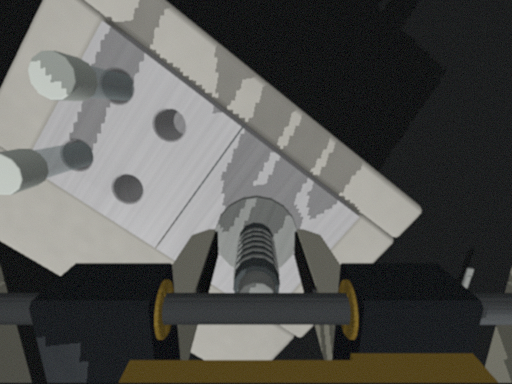

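The gauge stands upright with the fingers clear on both sides. I'll go straight up and check how it's seated.

{"name": "arm_command", "arguments": {
  "rows": [
    [0, 0, 0.02, 0, 0, 0, 0.5],
    [0, 0, 0.05, 0, 0, 0, 0.5],
    [0, 0, 0.08, 0, 0, 0, 0.5],
    [0, 0, 0.11, 0, 0, 0, 0.5],
    [0, 0, 0.14, 0, 0, 0, 0.6],
    [0, 0, 0.14, 0, 0, 0, 0.8],
    [0, 0, 0.14, 0, 0, 0, 1],
    [0, 0, 0.14, 0, 0, 0, 1],
    [0, 0, 0.14, 0, 0, 0, 1],
    [0, 0, 0.14, 0, 0, 0, 1],
    [0, 0, 0.14, 0, 0, 0, 1],
    [0, 0, 0.14, 0, 0, 0, 1]
  ]
}}

```text
t: 12.43
tool_pos: [0.5344, -0.2654, 0.2412]
orientation: [-3.122, -0.347, 0.002]
force: [-0.7, 0.1, 0.3]
opening: 0.0009
```

```bash
python3 - <<'E'
from h import *
s=st()
c=snap('wrist','w9'); b=snap('scene','s9')
cv2.imwrite('pics/w9c.png',cv2.resize(c['frame'][150:300,190:320,::-1],None,fx=4,fy=4,interpolation=cv2.INTER_CUBIC))
cv2.imwrite('pics/s9c.png',cv2.resize(b['frame'][120:230,110:260,::-1],None,fx=5,fy=5,interpolation=cv2.INTER_CUBIC))
for z in(.1025,.1705): print(proj(c,[.5347,-.2655,z]),proj(b,[.5347,-.2655,z]))
E
```

```text
t 12.43 pos [ 0.5344 -0.2654  0.2412] yaxis [ 0.219 -0.976 -0.001] tiltcorr/30deg [-0.0014 -0.0024 -0.    ] F [-0.7  0.1  0.3] open 0.0009
[256.54258937 190.25731283] [173.18139378 197.92904408]
[256.65020146 213.0721521 ] [170.37606001 178.30486526]
```

View pics/w9c.png

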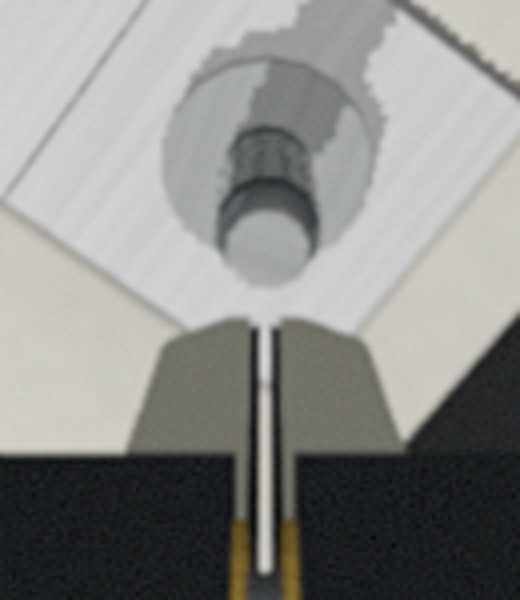

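View pics/s9c.png

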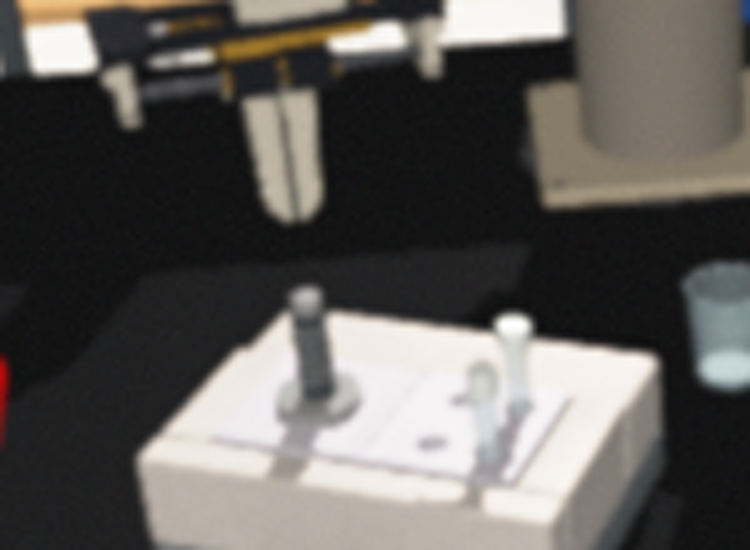

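The wrist view puts the button at (256.6,211) and the flange concentric around it, so the gauge is seated and upright. The fingers are shut. I'll come down to just above the button, then go slowly.

{"name": "arm_command", "arguments": {
  "rows": [
    [0.0013, 0, -0.02, -0.001, -0.002, 0, 1],
    [0.0013, 0, -0.04, -0.001, -0.002, 0, 1],
    [0.0013, 0, -0.055, -0.001, -0.002, 0, 1],
    [0.0013, 0, -0.062, -0.001, -0.002, 0, 1],
    [0.0013, 0, -0.062, -0.001, -0.002, 0, 1],
    [0.0013, 0, -0.062, -0.001, -0.002, 0, 1]
  ]
}}

```text
t: 13.03
tool_pos: [0.5356, -0.2654, 0.1921]
orientation: [-3.122, -0.347, -0.0]
force: [1.4, -0.8, 0.8]
opening: 0.0005
```

```bash
python3 - <<'E'
from h import *
s=st()
c=snap('wrist','w10')
cv2.imwrite('pics/w10c.png',cv2.resize(c['frame'][180:300,190:320,::-1],None,fx=5,fy=5,interpolation=cv2.INTER_CUBIC))
E
```

```text
t 13.03 pos [ 0.5356 -0.2654  0.1921] yaxis [ 0.219 -0.976 -0.   ] tiltcorr/30deg [-0.0002  0.      0.    ] F [ 1.4 -0.8  0.8] open 0.0005
```

View pics/w10c.png

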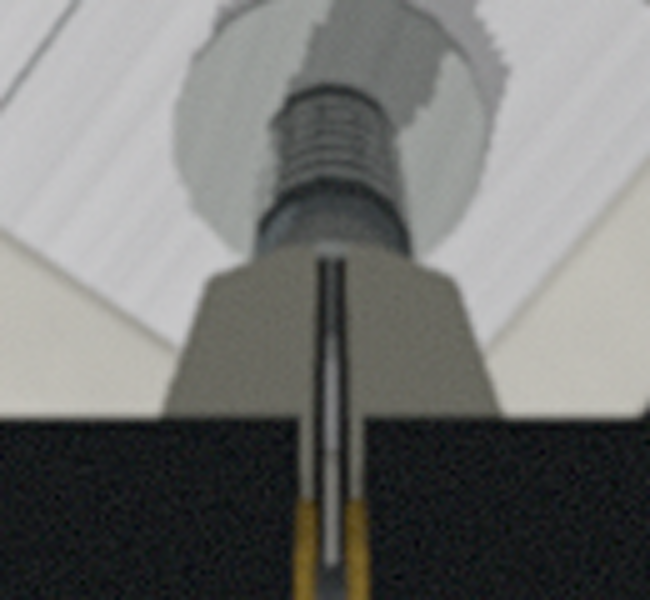

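The fingertips are centred over the button at crop x 330, against 333 for the handle.

{"name": "arm_command", "arguments": {
  "rows": [
    [0, 0, -0.002, 0, 0, 0, 1],
    [0, 0, -0.004, 0, 0, 0, 1],
    [0, 0, -0.006, 0, 0, 0, 1],
    [0, 0, -0.0075, 0, 0, 0, 1],
    [0, 0, -0.009, 0, 0, 0, 1],
    [0, 0, -0.009, 0, 0, 0, 1]
  ]
}}

```text
t: 13.58
tool_pos: [0.5362, -0.2658, 0.1861]
orientation: [3.121, 0.346, 0.003]
force: [-0.7, 0.3, 5.3]
opening: 0.0008
```

{"name": "arm_command", "arguments": {
  "rows": [
    [0, 0, -0.002, 0, 0, 0, 1],
    [0, 0, -0.003, 0, 0, 0, 1],
    [0, 0, -0.004, 0, 0, 0, 1],
    [0, 0, -0.005, 0, 0, 0, 1],
    [0, 0, -0.006, 0, 0, 0, 1],
    [0, 0, -0.006, 0, 0, 0, 1]
  ]
}}

```text
t: 14.08
tool_pos: [0.5365, -0.2661, 0.1824]
orientation: [3.12, 0.346, 0.004]
force: [-2.0, -0.2, 8.3]
opening: 0.0007
```

{"name": "arm_command", "arguments": {
  "rows": [
    [0, 0, -0.002, 0, 0, 0, 1],
    [0, 0, -0.003, 0, 0, 0, 1],
    [0, 0, -0.003, 0, 0, 0, 1]
  ]
}}

```text
t: 14.33
tool_pos: [0.5369, -0.2665, 0.1815]
orientation: [3.119, 0.346, 0.006]
force: [-2.6, 1.0, 10.3]
opening: 0.0008
```

{"name": "arm_command", "arguments": {
  "rows": [
    [-0.001, 0.0008, -0.002, 0, 0, 0, 1],
    [-0.001, 0.0008, -0.003, 0, 0, 0, 1],
    [-0.001, 0.0008, -0.0035, 0, 0, 0, 1]
  ]
}}

```text
t: 14.58
tool_pos: [0.5369, -0.2664, 0.1812]
orientation: [3.117, 0.346, 0.01]
force: [-3.2, 1.6, 14.5]
opening: 0.0001
```

```bash
python3 - <<'E'
from h import *
st()
E
```

```text
t 14.58 pos [ 0.5369 -0.2664  0.1812] yaxis [ 0.219 -0.976  0.006] tiltcorr/30deg [0.0091 0.0131 0.    ] F [-3.2  1.6 14.5] open 0.0001
```

{"name": "arm_command", "arguments": {
  "rows": [
    [0, 0, -0.003, 0, 0, 0, 1],
    [0, 0, -0.003, 0, 0, 0, 1],
    [0, 0, -0.003, 0, 0, 0, 1],
    [0, 0, -0.003, 0, 0, 0, 1]
  ]
}}

```text
t: 14.92
tool_pos: [0.5376, -0.2669, 0.1814]
orientation: [3.115, 0.346, 0.013]
force: [-4.4, 1.3, 14.1]
opening: 0.0007
```

{"name": "arm_command", "arguments": {
  "rows": [
    [-0.001, 0.0006, -0.0032, 0, 0, 0, 1],
    [-0.001, 0.0006, -0.0034, 0, 0, 0, 1],
    [-0.001, 0.0006, -0.0034, 0, 0, 0, 1],
    [-0.001, 0.0006, -0.0034, 0, 0, 0, 1],
    [-0.001, 0.0006, -0.0034, 0, 0, 0, 1],
    [-0.001, 0.0006, -0.0034, 0, 0, 0, 1],
    [-0.001, 0.0006, -0.0034, 0, 0, 0, 1]
  ]
}}

```text
t: 15.5
tool_pos: [0.5375, -0.2669, 0.1814]
orientation: [3.113, 0.346, 0.017]
force: [-4.5, 2.4, 14.7]
opening: 0.0005
```

The button has sat at its stop for about 0.9 s: 14–15 N, with z steady at 0.1814. Now I'll release it straight up.

{"name": "arm_command", "arguments": {
  "rows": [
    [0, 0, 0.001, 0, 0, 0, 1],
    [0, 0, 0.003, 0, 0, 0, 1],
    [0, 0, 0.005, 0, 0, 0, 1],
    [0, 0, 0.008, 0, 0, 0, 1],
    [0, 0, 0.012, 0, 0, 0, 1],
    [0, 0, 0.025, 0, 0, 0, 1],
    [0, 0, 0.05, 0, 0, 0, 0.8],
    [0, 0, 0.075, 0, 0, 0, 0.6],
    [0, 0, 0.075, 0.012, 0.027, 0, 0.4],
    [0, 0, 0.075, 0.012, 0.027, 0, 0.4],
    [0, 0, 0.075, 0.012, 0.027, 0, 0.4],
    [0, 0, 0.075, 0.012, 0.027, 0, 0.4]
  ]
}}

```text
t: 16.5
tool_pos: [0.5371, -0.2666, 0.24]
orientation: [3.122, 0.347, -0.007]
force: [0.0, 0.4, -0.1]
opening: 0.036
```

```bash
python3 - <<'E'
from h import *
s=st()
c=snap('wrist','w11'); b=snap('scene','s11')
cv2.imwrite('pics/w11c.png',cv2.resize(c['frame'][150:300,190:320,::-1],None,fx=4,fy=4,interpolation=cv2.INTER_CUBIC))
for z in(.1025,.1705): print(proj(c,[.5347,-.2655,z]))
for t in ('s9','s11'):
    f=np.load(t+'.npz')['frame']; cv2.imwrite(f'pics/{t}d.png',cv2.resize(f[170:210,155:195,::-1],None,fx=8,fy=8,interpolation=cv2.INTER_CUBIC))
cv2.imwrite('pics/cmp.png',np.hstack([cv2.imread('pics/s9d.png'),cv2.imread('pics/s11d.png')]))
E
```

```text
t 16.5 pos [ 0.5371 -0.2666  0.24  ] yaxis [ 0.219 -0.976 -0.   ] tiltcorr/30deg [ 0.0011 -0.0081  0.    ] F [ 0.   0.4 -0.1] open 0.036
[254.65636814 192.39426656]
[254.29760867 216.12048154]
```

View pics/w11c.png

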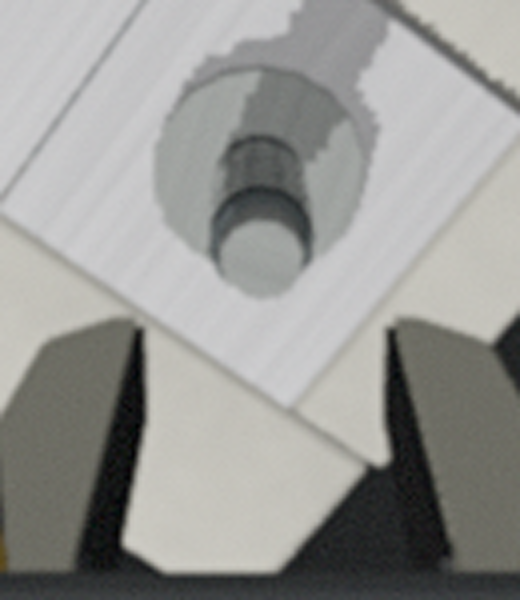

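View pics/cmp.png

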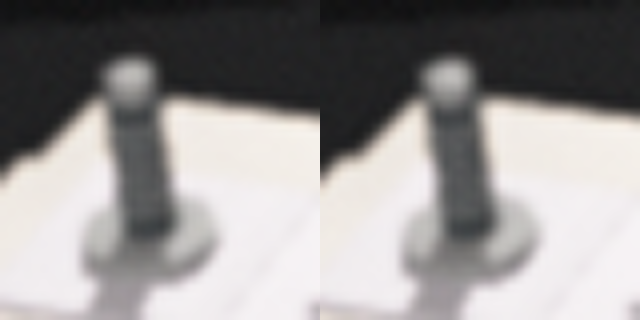

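The gauge hasn't moved, it's upright, and the button is back at its old height (crop y about 258). I'll work out its axis for the regrasp.

```bash
python3 - <<'E'
from h import *
for t,b,f in (('w9',(268,246),None),('w11',(262,258),None)):
    d=np.load(t+'.npz'); c={k:d[k] for k in d}
    print(t,onz(c,190+b[0]/4-.4,150+b[1]/4-.4,.1705))
d=np.load('w11.npz'); c={k:d[k] for k in d}
A=lambda p:np.array([proj(c,[p[0]+.027*np.cos(a),p[1]+.027*np.sin(a),.1025]) for a in np.linspace(0,6.28,60)])
a=A((.5347,-.2655)); print((a.min(0)+.4-[190,150])*4,(a.max(0)+.4-[190,150])*4)
E
```

```text
w9 [ 0.53628528 -0.26509999  0.1705    ]
w11 [ 0.53647513 -0.26574282  0.1705    ]
[152.36384567  64.58837101] [368.08821951 272.32216284]
```

{"name": "arm_command", "arguments": {
  "rows": [
    [-0.0026, 0.0012, 0, 0.001, -0.008, 0, 0.4],
    [-0.0026, 0.0012, -0.02, 0.001, -0.008, 0, 0.4],
    [-0.0026, 0.0012, -0.05, 0.001, -0.008, 0, 0.4],
    [-0.0026, 0.0012, -0.08, 0.001, -0.008, 0, 0.4],
    [-0.0026, 0.0012, -0.11, 0.001, -0.008, 0, 0.4],
    [-0.0026, 0.0012, -0.13, 0.001, -0.008, 0, 0.4],
    [-0.0026, 0.0012, -0.137, 0.001, -0.008, 0, 0.4],
    [-0.0026, 0.0012, -0.137, 0.001, -0.008, 0, 0.4],
    [-0.0026, 0.0012, -0.137, 0.001, -0.008, 0, 0.4]
  ]
}}

```text
t: 17.35
tool_pos: [0.5349, -0.2656, 0.1308]
orientation: [-3.122, -0.347, 0.0]
force: [0.0, -0.2, 1.4]
opening: 0.056
```

```bash
python3 - <<'E'
from h import *
s=st()
c=snap('wrist','w12')
cv2.imwrite('pics/w12c.png',cv2.resize(c['frame'][180:350,160:360,::-1],None,fx=3,fy=3,interpolation=cv2.INTER_CUBIC))
E
```

```text
t 17.35 pos [ 0.5349 -0.2656  0.1308] yaxis [ 0.219 -0.976 -0.   ] tiltcorr/30deg [-0.0001 -0.0002 -0.    ] F [ 0.  -0.2  1.4] open 0.056
```

View pics/w12c.png

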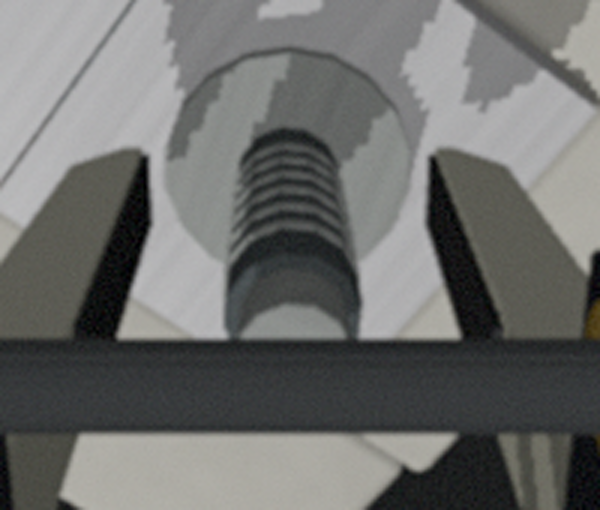

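{"name": "arm_command", "arguments": {
  "rows": [
    [0, 0, 0, 0, 0, 0, 0.6],
    [0, 0, 0, 0, 0, 0, 0.7],
    [0, 0, 0, 0, 0, 0, 0.75],
    [0, 0, 0, 0, 0, 0, 0.8],
    [0, 0, 0, 0, 0, 0, 0.85],
    [0, 0, 0, 0, 0, 0, 0.9],
    [0, 0, 0, 0, 0, 0, 1],
    [0, 0, 0, 0, 0, 0, 1],
    [0, 0, 0, 0, 0, 0, 1],
    [0, 0, 0, 0, 0, 0, 1],
    [0, 0, 0, 0, 0, 0, 1]
  ],
  "grip_force": 20
}}

```text
t: 18.32
tool_pos: [0.5355, -0.2656, 0.1318]
orientation: [3.122, 0.347, 0.002]
force: [-0.7, 2.6, 3.3]
opening: 0.0214
```

```bash
python3 - <<'E'
from h import *
s=st();print(s['wrist_torque'])
E
```

```text
t 18.32 pos [ 0.5355 -0.2656  0.1318] yaxis [ 0.219 -0.976  0.001] tiltcorr/30deg [0.0006 0.0024 0.    ] F [-0.7  2.6  3.3] open 0.0214
[ 0.91025927  0.24044464 -0.03985087]
```

{"name": "arm_command", "arguments": {
  "rows": [
    [0, 0.0007, 0, 0, 0, 0, 1],
    [0, 0.0007, 0, 0, 0, 0, 1],
    [0, 0.0007, 0, 0, 0, 0, 1]
  ]
}}

```text
t: 18.57
tool_pos: [0.5355, -0.2655, 0.1319]
orientation: [3.121, 0.346, 0.002]
force: [-0.5, 0.4, 2.1]
opening: 0.022
```

```bash
python3 - <<'E'
from h import *
s=st();print(s['wrist_torque'])
E
```

```text
t 18.57 pos [ 0.5355 -0.2655  0.1319] yaxis [ 0.219 -0.976  0.001] tiltcorr/30deg [0.0019 0.0027 0.    ] F [-0.5  0.4  2.1] open 0.022
[ 0.12261824  0.18866124 -0.023969  ]
```

{"name": "arm_command", "arguments": {
  "rows": [
    [0, 0.0001, 0.001, 0, 0, 0, 1],
    [0, 0.0001, 0.002, 0, 0, 0, 1],
    [0, 0.0001, 0.003, 0, 0, 0, 1],
    [0, 0.0001, 0.003, 0, 0, 0, 1]
  ]
}}

```text
t: 18.9
tool_pos: [0.5352, -0.2651, 0.1335]
orientation: [3.122, 0.347, 0.001]
force: [0.7, -0.1, -6.9]
opening: 0.0217
```

```bash
python3 - <<'E'
from h import *
s=st();print(s['wrist_torque'])
E
```

```text
t 18.9 pos [ 0.5352 -0.2651  0.1335] yaxis [ 0.219 -0.976  0.   ] tiltcorr/30deg [0.0006 0.0009 0.    ] F [ 0.7 -0.1 -6.9] open 0.0217
[ 0.01759903 -0.22554195  0.02326175]
```

{"name": "arm_command", "arguments": {
  "rows": [
    [0.0003, 0, 0.003, 0, 0, 0, 1],
    [0.0003, 0, 0.006, 0, 0, 0, 1],
    [0.0003, 0, 0.009, 0, 0, 0, 1],
    [0.0003, 0, 0.012, 0, 0, 0, 1],
    [0.0003, 0, 0.014, 0, 0, 0, 1],
    [0.0003, 0, 0.014, 0, 0, 0, 1]
  ]
}}

```text
t: 19.4
tool_pos: [0.5355, -0.2651, 0.1455]
orientation: [3.122, 0.347, 0.001]
force: [-0.3, 1.3, -3.8]
opening: 0.0221
```

```bash
python3 - <<'E'
from h import *
s=st();print(s['wrist_torque'])
E
```

```text
t 19.4 pos [ 0.5355 -0.2651  0.1455] yaxis [ 0.219 -0.976  0.001] tiltcorr/30deg [0.0009 0.0015 0.    ] F [-0.3  1.3 -3.8] open 0.0221
[0.22640891 0.12017813 0.04916879]
```

{"name": "arm_command", "arguments": {
  "rows": [
    [-0.0001, 0.0002, 0.003, 0, 0, 0, 1],
    [-0.0001, 0.0002, 0.006, 0, 0, 0, 1],
    [-0.0001, 0.0002, 0.008, 0, 0, 0, 1],
    [-0.0001, 0.0002, 0.008, 0, 0, 0, 1]
  ]
}}

```text
t: 19.73
tool_pos: [0.5356, -0.2651, 0.1526]
orientation: [3.121, 0.347, 0.002]
force: [-0.5, 1.5, -3.0]
opening: 0.0218
```

```bash
python3 - <<'E'
from h import *
s=st();print(s['wrist_torque'])
E
```

```text
t 19.73 pos [ 0.5356 -0.2651  0.1526] yaxis [ 0.219 -0.976  0.001] tiltcorr/30deg [0.0015 0.0027 0.    ] F [-0.5  1.5 -3. ] open 0.0218
[ 0.23070101  0.12419639 -0.02885051]
```

{"name": "arm_command", "arguments": {
  "rows": [
    [-0.0003, 0.0004, 0.002, 0.001, 0.002, 0, 1],
    [-0.0003, 0.0004, 0.005, 0.001, 0.002, 0, 1],
    [-0.0003, 0.0004, 0.008, 0.001, 0.002, 0, 1],
    [-0.0003, 0.0004, 0.01, 0.001, 0.002, 0, 1],
    [-0.0003, 0.0004, 0.01, 0.001, 0.002, 0, 1]
  ]
}}

```text
t: 20.15
tool_pos: [0.5357, -0.265, 0.1614]
orientation: [3.122, 0.347, 0.002]
force: [-0.6, -0.6, -3.8]
opening: 0.0218
```

```bash
python3 - <<'E'
from h import *
s=st();print(s['wrist_torque'])
E
```

```text
t 20.15 pos [ 0.5357 -0.265   0.1614] yaxis [ 0.219 -0.976  0.001] tiltcorr/30deg [0.0015 0.0022 0.    ] F [-0.6 -0.6 -3.8] open 0.0218
[-0.0003178   0.01829854  0.0289595 ]
```

{"name": "arm_command", "arguments": {
  "rows": [
    [-0.0002, 0, 0.003, 0.001, 0.002, 0, 1],
    [-0.0002, 0, 0.006, 0.001, 0.002, 0, 1],
    [-0.0002, 0, 0.01, 0.001, 0.002, 0, 1],
    [-0.0002, 0, 0.015, 0.001, 0.002, 0, 1],
    [-0.0002, 0, 0.025, 0.001, 0.002, 0, 1],
    [-0.0002, 0, 0.045, 0.001, 0.002, 0, 1],
    [-0.0002, 0, 0.075, 0.001, 0.002, 0, 1],
    [-0.0002, 0, 0.105, 0.001, 0.002, 0, 1],
    [-0.0002, 0, 0.135, 0.001, 0.002, 0, 1],
    [-0.0002, 0, 0.16, 0.001, 0.002, 0, 1],
    [-0.0002, 0, 0.16, 0.001, 0.002, 0, 1],
    [-0.0002, 0, 0.16, 0.001, 0.002, 0, 1]
  ]
}}

```text
t: 21.15
tool_pos: [0.5363, -0.2654, 0.2911]
orientation: [3.12, 0.346, 0.005]
force: [-0.4, 1.1, -5.5]
opening: 0.0216
```

```bash
python3 - <<'E'
from h import *
s=st();print(s['wrist_torque'])
b=snap('scene','s13'); c=snap('wrist','w13')
cv2.imwrite('pics/s13c.png',cv2.resize(b['frame'][90:220,120:240,::-1],None,fx=5,fy=4.5,interpolation=cv2.INTER_CUBIC))
cv2.imwrite('pics/s13d.png',cv2.resize(b['frame'][140:185,150:190,::-1],None,fx=12,fy=12,interpolation=cv2.INTER_CUBIC))
E
```

```text
t 21.15 pos [ 0.5363 -0.2654  0.2911] yaxis [ 0.219 -0.976  0.003] tiltcorr/30deg [0.0041 0.0062 0.    ] F [-0.4  1.1 -5.5] open 0.0216
[-0.03505709 -0.03409054  0.00038017]
```

View pics/s13c.png

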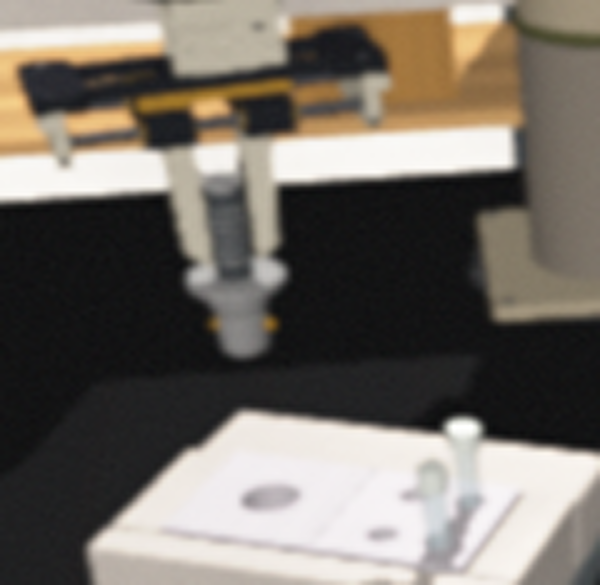

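View pics/s13d.png

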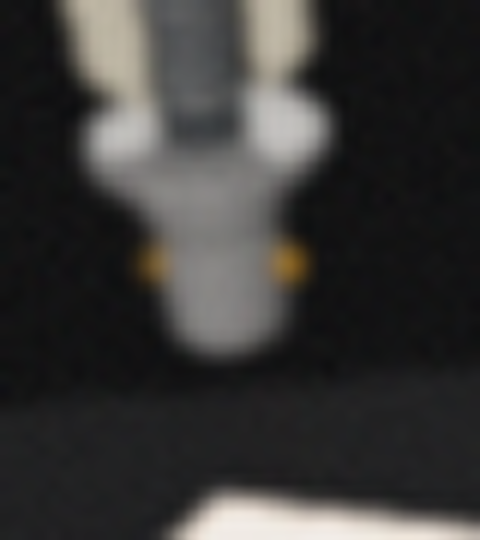

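The gauge is out, with both brass plunger tips standing out evenly (s13d pixels 140 and 308, head about 125 px for 28 mm, so about 37 mm tip to tip). Now back to the stand.

{"name": "arm_command", "arguments": {
  "rows": [
    [0, 0.03, 0, 0, 0, 0, 1],
    [0, 0.08, 0, 0.004, 0.006, 0, 1],
    [0.01, 0.13, 0, 0.004, 0.006, 0, 1],
    [0.01, 0.18, 0, 0.004, 0.006, 0, 1],
    [0.01, 0.23, 0, 0.004, 0.006, 0, 1],
    [0.015, 0.28, 0, 0.004, 0.006, 0, 1],
    [0.015, 0.33, 0, 0.004, 0.006, 0, 1],
    [0.015, 0.38, 0, 0.004, 0.006, 0, 1],
    [0.018, 0.43, 0, 0.004, 0.006, 0, 1],
    [0.018, 0.48, 0, 0.004, 0.006, 0, 1],
    [0.018, 0.53, 0, 0.004, 0.006, 0, 1],
    [0.018, 0.551, 0, 0.004, 0.006, 0, 1]
  ]
}}

```text
t: 22.25
tool_pos: [0.5476, 0.1808, 0.285]
orientation: [-3.117, -0.351, 0.013]
force: [-0.3, -0.2, -3.1]
opening: 0.0216
```

{"name": "arm_command", "arguments": {
  "rows": [
    [0, 0, 0, 0, 0, 0, 1],
    [0, 0, 0, 0, 0, 0, 1],
    [0, 0, 0, 0, 0, 0, 1],
    [0, 0, 0, 0, 0, 0, 1]
  ]
}}

```text
t: 22.58
tool_pos: [0.5474, 0.1793, 0.2841]
orientation: [-3.118, -0.349, 0.015]
force: [-0.4, -1.3, -3.9]
opening: 0.0218
```

```bash
python3 - <<'E'
from h import *
s=st(); p=s['tool_pos']
c=snap('wrist','w14')
g=c['frame'].astype(float).mean(2)
cv2.imwrite('pics/w14c.png',cv2.resize(c['frame'][140:290,190:320,::-1],None,fx=4,fy=4,interpolation=cv2.INTER_CUBIC))
A=lambda dz:np.array([proj(c,[p[0]+.027*np.cos(a),p[1]+.027*np.sin(a),p[2]-dz]) for a in np.linspace(0,6.28,60)])
for dz in(.0274,.0294): a=A(dz);print((a.min(0)+.4-[190,140])*4,(a.max(0)+.4-[190,140])*4)
print(proj(c,[.5503,.176,.06]), (proj(c,[.5503,.176,.06])+.4-[190,140])*4)
E
```

```text
t 22.58 pos [0.5474 0.1793 0.2841] yaxis [ 0.221 -0.975 -0.005] tiltcorr/30deg [-0.0062 -0.0194 -0.    ] F [-0.4 -1.3 -3.9] open 0.0218
[100.37579973 223.93961274] [435.8418827  532.50966792]
[102.07360447 220.24954203] [434.21216781 526.17303372]
[260.07905778 169.90915895] [281.91623112 121.23663579]
```

View pics/w14c.png

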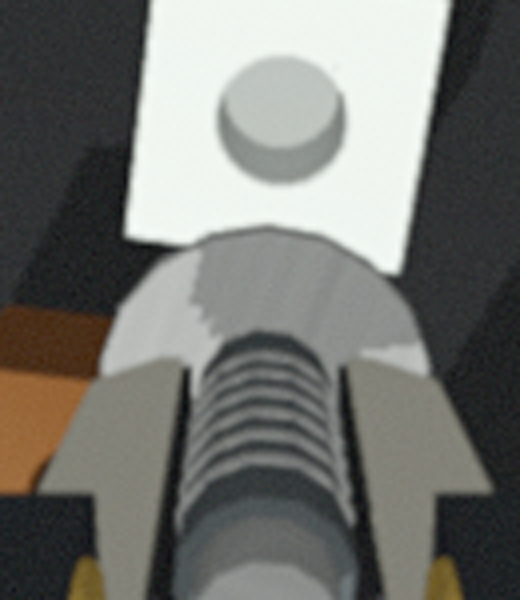

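{"name": "arm_command", "arguments": {
  "rows": [
    [0.004, -0.0044, -0.02, -0.006, -0.019, 0, 1],
    [0.004, -0.0044, -0.05, -0.006, -0.019, 0, 1],
    [0.004, -0.0044, -0.08, -0.006, -0.019, 0, 1],
    [0.004, -0.0044, -0.11, -0.006, -0.019, 0, 1],
    [0.004, -0.0044, -0.14, -0.006, -0.019, 0, 1],
    [0.004, -0.0044, -0.155, -0.006, -0.019, 0, 1],
    [0.004, -0.0044, -0.158, -0.006, -0.019, 0, 1],
    [0.004, -0.0044, -0.158, -0.006, -0.019, 0, 1],
    [0.004, -0.0044, -0.158, -0.006, -0.019, 0, 1]
  ]
}}

```text
t: 23.38
tool_pos: [0.5519, 0.1755, 0.1598]
orientation: [-3.122, -0.348, -0.004]
force: [0.5, 0.4, -3.0]
opening: 0.0218
```

```bash
python3 - <<'E'
from h import *
s=st(); b=snap('scene','s15')
cv2.imwrite('pics/s15c.png',cv2.resize(b['frame'][130:230,270:370,::-1],None,fx=5,fy=5,interpolation=cv2.INTER_CUBIC))
E
```

```text
t 23.38 pos [0.5519 0.1755 0.1598] yaxis [ 0.22  -0.975 -0.   ] tiltcorr/30deg [-0.0015  0.0049  0.    ] F [ 0.5  0.4 -3. ] open 0.0218
```

View pics/s15c.png

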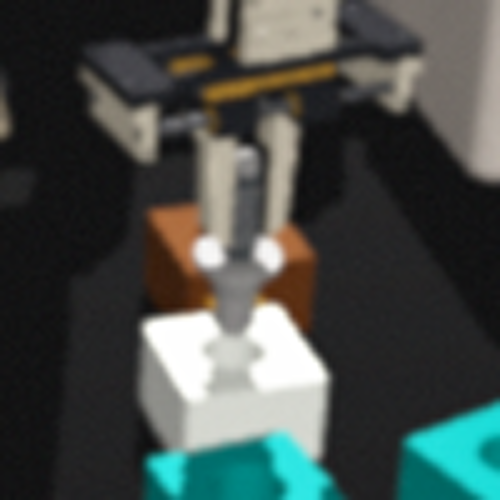

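The nose is over the stand's hole. I'll lower in two stages.

{"name": "arm_command", "arguments": {
  "rows": [
    [-0.0014, 0.0003, -0.01, -0.001, 0.005, 0, 1],
    [-0.0014, 0.0003, -0.02, -0.001, 0.005, 0, 1],
    [-0.0014, 0.0003, -0.03, -0.001, 0.005, 0, 1],
    [-0.0014, 0.0003, -0.04, -0.001, 0.005, 0, 1],
    [-0.0014, 0.0003, -0.05, -0.001, 0.005, 0, 1],
    [-0.0014, 0.0003, -0.06, -0.001, 0.005, 0, 1],
    [-0.0014, 0.0003, -0.068, -0.001, 0.005, 0, 1],
    [-0.0014, 0.0003, -0.07, -0.001, 0.005, 0, 1],
    [-0.0014, 0.0003, -0.07, -0.001, 0.005, 0, 1]
  ]
}}

```text
t: 24.18
tool_pos: [0.5504, 0.1758, 0.1032]
orientation: [-3.122, -0.348, 0.001]
force: [0.8, -0.1, -5.1]
opening: 0.0216
```

```bash
python3 - <<'E'
from h import *
s=st();print(s['wrist_torque'])
E
```

```text
t 24.18 pos [0.5504 0.1758 0.1032] yaxis [ 0.22  -0.975 -0.   ] tiltcorr/30deg [-0.0003 -0.0016 -0.    ] F [ 0.8 -0.1 -5.1] open 0.0216
[-0.02769461 -0.07172536  0.02820466]
```

Free so far. Next I'll lower slowly until the flange touches, which should be near z 0.095.

{"name": "arm_command", "arguments": {
  "rows": [
    [0, 0, -0.003, 0, 0, 0, 1],
    [0, 0, -0.005, 0, 0, 0, 1],
    [0, 0, -0.007, 0, 0, 0, 1],
    [0, 0, -0.0085, 0, 0, 0, 1],
    [0, 0, -0.0085, 0, 0, 0, 1]
  ]
}}

```text
t: 24.6
tool_pos: [0.5506, 0.1759, 0.0967]
orientation: [-3.122, -0.348, 0.0]
force: [0.1, 0.3, -4.6]
opening: 0.0219
```

```bash
python3 - <<'E'
from h import *
s=st();print(s['wrist_torque'])
E
```

```text
t 24.6 pos [0.5506 0.1759 0.0967] yaxis [ 0.22  -0.975 -0.   ] tiltcorr/30deg [-0.0004 -0.0005 -0.    ] F [ 0.1  0.3 -4.6] open 0.0219
[ 0.00280659 -0.01893889  0.04255559]
```

{"name": "arm_command", "arguments": {
  "rows": [
    [0, 0, -0.001, 0, 0, 0, 1],
    [0, 0, -0.002, 0, 0, 0, 1],
    [0, 0, -0.002, 0, 0, 0, 1],
    [0, 0, -0.002, 0, 0, 0, 1]
  ]
}}

```text
t: 24.93
tool_pos: [0.5508, 0.1759, 0.0966]
orientation: [-3.122, -0.348, -0.0]
force: [-6.9, -2.1, 7.8]
opening: 0.0217
```

Contact at z 0.0966. I'll ease back to near-neutral and look before letting go.

{"name": "arm_command", "arguments": {
  "rows": [
    [0, 0, 0.0006, 0, 0, 0, 1],
    [0, 0, 0.0006, 0, 0, 0, 1]
  ]
}}

```text
t: 25.1
tool_pos: [0.5512, 0.176, 0.0975]
orientation: [-3.122, -0.348, -0.002]
force: [-0.6, -0.2, -4.2]
opening: 0.0214
```

```bash
python3 - <<'E'
from h import *
s=st();print(s['wrist_torque'])
c=snap('wrist','w16');b=snap('scene','s16')
cv2.imwrite('pics/w16c.png',cv2.resize(c['frame'][140:320,160:340,::-1],None,fx=3.3,fy=3.3,interpolation=cv2.INTER_CUBIC))
cv2.imwrite('pics/s16c.png',cv2.resize(b['frame'][130:230,270:370,::-1],None,fx=5,fy=5,interpolation=cv2.INTER_CUBIC))
E
```

```text
t 25.1 pos [0.5512 0.176  0.0975] yaxis [ 0.22  -0.975 -0.   ] tiltcorr/30deg [-0.0009  0.0022  0.    ] F [-0.6 -0.2 -4.2] open 0.0214
[ 0.03610746 -0.0276599   0.01929335]
```

View pics/w16c.png

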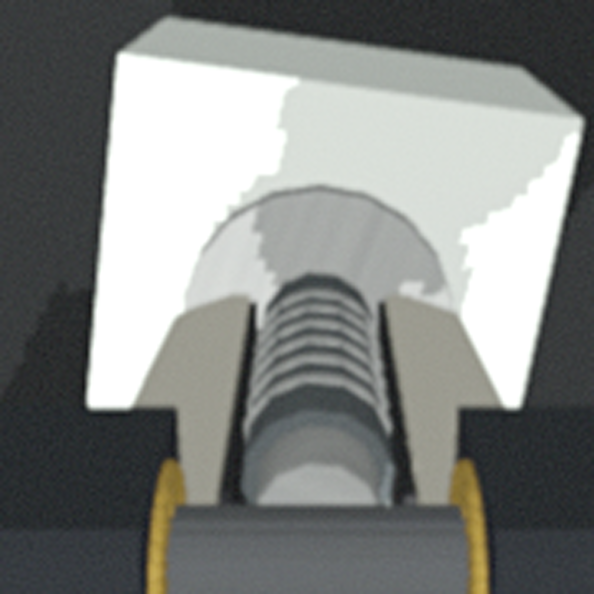

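View pics/s16c.png

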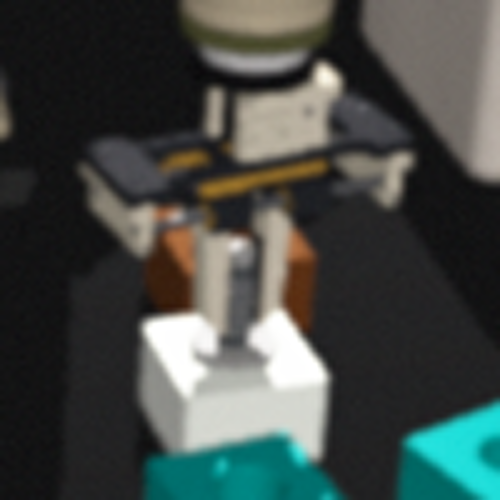

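The flange sits just above the stand's top and centred. I'll lower 0.7 mm and let go.

{"name": "arm_command", "arguments": {
  "rows": [
    [0, 0, -0.0007, 0, 0, 0, 1],
    [0, 0, -0.0009, 0, 0, 0, 1],
    [0, 0, -0.0009, 0, 0, 0, 0.7],
    [0, 0, -0.0009, 0, 0, 0, 0.5],
    [0, 0, -0.0009, 0, 0, 0, 0.4],
    [0, 0, -0.0009, 0, 0, 0, 0.4],
    [0, 0, -0.0009, 0, 0, 0, 0.4],
    [0, 0, -0.0009, 0, 0, 0, 0.4]
  ]
}}

```text
t: 25.87
tool_pos: [0.5509, 0.1759, 0.0962]
orientation: [-3.122, -0.348, -0.001]
force: [0.4, -0.2, -0.2]
opening: 0.0545
```

```bash
python3 - <<'E'
from h import *
s=st();print(s['wrist_torque'])
E
```

```text
t 25.87 pos [0.5509 0.1759 0.0962] yaxis [ 0.22  -0.975 -0.   ] tiltcorr/30deg [-0.0006  0.0009  0.    ] F [ 0.4 -0.2 -0.2] open 0.0545
[-0.00163387 -0.04138051 -0.0026811 ]
```

{"name": "arm_command", "arguments": {
  "rows": [
    [0, 0, 0.02, 0, 0, 0, 0.4],
    [0, 0, 0.05, 0, 0, 0, 0.4],
    [0, 0, 0.09, 0, 0, 0, 0.4],
    [0, 0, 0.13, 0, 0, 0, 0.4],
    [0, 0, 0.17, 0, 0, 0, 0.3],
    [0, 0, 0.21, 0, 0, 0, 0.3],
    [0, 0, 0.25, 0, 0, 0, 0.3],
    [0, 0, 0.25, 0, 0, 0, 0.3],
    [0, 0, 0.25, 0, 0, 0, 0.3],
    [0, 0, 0.25, 0, 0, 0, 0.3]
  ]
}}

```text
t: 26.7
tool_pos: [0.5508, 0.1759, 0.2956]
orientation: [-3.122, -0.348, -0.0]
force: [0.9, -0.6, -0.1]
opening: 0.0648
```

```bash
python3 - <<'E'
from h import *
s=st()
c=snap('wrist','w17');b=snap('scene','s17')
A=cv2.resize(c['frame'][110:230,190:310,::-1],(400,400),interpolation=cv2.INTER_CUBIC)
B=cv2.resize(b['frame'][160:240,280:360,::-1],(400,400),interpolation=cv2.INTER_CUBIC)
cv2.imwrite('pics/f17.png',np.hstack([A,B]))
a=np.array([proj(c,[.5503+.027*np.cos(t),.176+.027*np.sin(t),.066]) for t in np.linspace(0,6.28,60)]); k=400/120
print((a.min(0)-[190,110]+.4)*k,(a.max(0)-[190,110]+.4)*k,'button',(proj(c,[.5503,.176,.134])-[190,110]+.4)*k)
E
```

```text
t 26.7 pos [0.5508 0.1759 0.2956] yaxis [ 0.22  -0.975 -0.   ] tiltcorr/30deg [-0.0005  0.0002  0.    ] F [ 0.9 -0.6 -0.1] open 0.0648
[151.83436859 140.4727133 ] [290.55717377 276.78425908] button [221.26335944 253.04509097]
```

View pics/f17.png

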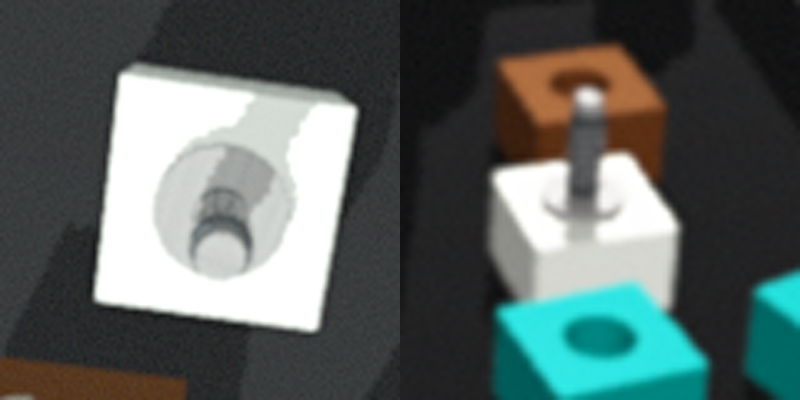

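View pics/s17.png

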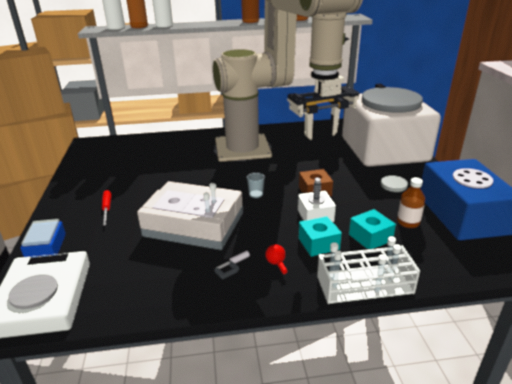

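The gauge stands upright and flat in the white stand: flange crop spans 153–292 by 140–277, against a predicted 152–291 by 140–277. The button is up at (220,253), as predicted, and everything else is where it was. Handing in.

```bash
python3 -c "
from plant import ticket
print(ticket.close_job())"
```

```text
the job is handed in; nothing more can be done
None
```

I checked the wide bore with the gauge, put it back in the white stand and handed the job in at about 27 s. The hand-in gave no verdict.

**What I did**
- **Seating:** I lowered the gauge into the bore until the flange was about 1.5 mm above the block. A light sideways contact of about 3 N on the way in was cleared by a shift of about 0.5 mm.
- **Button:** I held it at its stop for about 0.9 s at 14–15 N, then let it come up.
- **Regrasp and withdrawal:** Closing on the gauge again gave about 2.6 N sideways and 0.9 N m on the wrist. I eased that off before lifting. During the draw-out the sideways force read 1.6 N or less in the readings between moves.
- **Return:** The first touch on the stand read about 8 N down and 7 N sideways. I eased back, lowered again and let go.

**Last checks**
- **Plungers:** After the draw-out, both tips stood out evenly, about 37 mm apart. That is a rough figure from a coarse picture, close to the 37.3 mm limit, and I had no finer check. They were not visible once the gauge was in the stand.
- **Gauge in the stand:** It stands upright, its flange within about 1 mm of the measured hole centre, with the button up.
- **Rest of the bench:** The other things look unmoved, and the gripper is clear of everything.

**Disagreement:** The wrist, top and scene cameras differed by up to about 7 mm on the bore's position along x. I went by the wrist camera, which matched the gauge held in the gripper.

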